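Complete the set-up bar case, close it and stack the cases

TASK

Pack up the saw's set-up cases: find the one loose brass bar of the right thickness for the empty pocket of the open case and seat it there, leaving the other bars on the bench. Then put the loose lid fully on that case, and stack all the closed cases on top of it in one straight column, each with its feet dropped into the corner recesses of the lid below. Build the column on the bench where the open case stands, and do not disturb the block plane or the try square.

Things in the scene. Friction and masses are not known exactly. Their poses are not given: they have to be found in the camera images.
- set_case_14: open beige box with square brass set-up bars; one of three kinds is present: this one lacks the 14 mm bar. 66 wide (x), 120 long (y), 49 tall to the rim, walls 3.5 mm, on short feet, 1.2 kg. Origin: centre, at the feet's underside; z up. Inside, cork with its top 20 mm above the origin, one empty dark pocket, and two thin brass bars (8 and 10 mm) that stay, at y = +31 and +46 mm, tops at 22 and 24 mm
- pocket_14 (a point): middle of the floor of the empty pocket of set_case_14 (at x 0, y -16, z 14 mm from its origin; same axes). The pocket is 18 mm wide along y, 52 mm long along x, 6 mm deep below the cork's top; the 14 mm bar fits it with 2 mm play all round
- bar_14: loose square brass bar, 14 x 14 mm (x, z), 48 mm long (y), lying on the bench, 0.08 kg, with 1 dark ring(s) near each end. Origin: its middle. It belongs in the pocket of set_case_14 if that case is there: lying on the pocket's floor, length along the case's x, standing 8 mm proud of the cork. Any of its four long faces may be down
- set_case_20: open beige box with square brass set-up bars; one of three kinds is present: this one lacks the 20 mm bar. 66 wide (x), 120 long (y), 49 tall to the rim, walls 3.5 mm, on short feet, 1.2 kg. Origin: centre, at the feet's underside; z up. Inside, cork with its top 20 mm above the origin, one empty dark pocket, and two thin brass bars (8 and 10 mm) that stay, at y = +31 and +46 mm, tops at 22 and 24 mm
- pocket_20 (a point): middle of the floor of the empty pocket of set_case_20 (at x 0, y -16, z 14 mm from its origin; same axes). The pocket is 24 mm wide along y, 52 mm long along x, 6 mm deep below the cork's top; the 20 mm bar fits it with 2 mm play all round
- bar_20: loose square brass bar, 20 x 20 mm (x, z), 48 mm long (y), lying on the bench, 0.16 kg, with 2 dark ring(s) near each end. Origin: its middle. It belongs in the pocket of set_case_20 if that case is there: lying on the pocket's floor, length along the case's x, standing 14 mm proud of the cork. Any of its four long faces may be down
- set_case_26: open beige box with square brass set-up bars; one of three kinds is present: this one lacks the 26 mm bar. 66 wide (x), 120 long (y), 49 tall to the rim, walls 3.5 mm, on short feet, 1.2 kg. Origin: centre, at the feet's underside; z up. Inside, cork with its top 20 mm above the origin, one empty dark pocket, and two thin brass bars (8 and 10 mm) that stay, at y = +31 and +46 mm, tops at 22 and 24 mm
- pocket_26 (a point): middle of the floor of the empty pocket of set_case_26 (at x 0, y -16, z 14 mm from its origin; same axes). The pocket is 30 mm wide along y, 52 mm long along x, 6 mm deep below the cork's top; the 26 mm bar fits it with 2 mm play all round
- bar_26: loose square brass bar, 26 x 26 mm (x, z), 48 mm long (y), lying on the bench, 0.28 kg, with 3 dark ring(s) near each end. Origin: its middle. It belongs in the pocket of set_case_26 if that case is there: lying on the pocket's floor, length along the case's x, standing 20 mm proud of the cork. Any of its four long faces may be down
- lid: loose dark grey lid of the open case, 66 wide (x), 120 long (y), 15 tall, 0.09 kg: a 9 mm plate on a 6 mm deep set-in lip that drops inside the case's walls with 2 mm play. Either way round. Origin: centre, at the lip's underside. Fully on, its origin is 43 mm above the case's. Top: four corner recesses 16x16 mm, 6 deep, dark floors, at x +-21, y +-48 mm
- case_a: closed beige case, dark grey lid (3 or 4 there, all alike), 66 (x) by 120 (y) by 41 mm tall, 0.18 to 0.42 kg. Either way round. Origin: centre, underside of feet. Four feet 12.4 mm across, 7 tall, at x +-21, y +-48 mm; lid recesses as the loose lid's (1.8 mm play). Stacked home, its origin is 35 mm above that of the case below, or 9 mm above the loose lid's; not dropped in, 6 mm higher
- case_b: closed beige case, dark grey lid (3 or 4 there, all alike), 66 (x) by 120 (y) by 41 mm tall, 0.18 to 0.42 kg. Either way round. Origin: centre, underside of feet. Four feet 12.4 mm across, 7 tall, at x +-21, y +-48 mm; lid recesses as the loose lid's (1.8 mm play). Stacked home, its origin is 35 mm above that of the case below, or 9 mm above the loose lid's; not dropped in, 6 mm higher
- case_c: closed beige case, dark grey lid (3 or 4 there, all alike), 66 (x) by 120 (y) by 41 mm tall, 0.18 to 0.42 kg. Either way round. Origin: centre, underside of feet. Four feet 12.4 mm across, 7 tall, at x +-21, y +-48 mm; lid recesses as the loose lid's (1.8 mm play). Stacked home, its origin is 35 mm above that of the case below, or 9 mm above the loose lid's; not dropped in, 6 mm higher
- case_d: closed beige case, dark grey lid (3 or 4 there, all alike), 66 (x) by 120 (y) by 41 mm tall, 0.18 to 0.42 kg. Either way round. Origin: centre, underside of feet. Four feet 12.4 mm across, 7 tall, at x +-21, y +-48 mm; lid recesses as the loose lid's (1.8 mm play). Stacked home, its origin is 35 mm above that of the case below, or 9 mm above the loose lid's; not dropped in, 6 mm higher
- block_plane: block plane, 48x150x62 mm, a bystander; origin at the centre of its underside
- try_square: try square, 125x214x21 mm, a bystander; origin at the centre of its underside
Not all that is in view belongs to the job. Leave any green look-alike of the bar_26 alone.

How it is judged:
By the outcome, as a careful person would: the job done as asked, in the order asked, and still so for the second after the job is handed in, with the robot touching nothing.
Of set_case_14, set_case_20, set_case_26 only 1 to 1 are there at a start; the rules pass over those that are not, and their reading is None.
Of case_a, case_b, case_c, case_d only 3 to 4 are there at a start; the rules pass over those that are not, and their reading is None.
At some moment in a run one of bar_14, bar_20, bar_26 may be knocked a few centimetres aside while the robot is not near it.
Once in a run the grip may slacken for a moment while it holds something.
It also fails if it takes over 208 s, if anything falls off the work surface, if the arm or the gripper's body presses on something with over 40 N, if the wrist force passes 120 N, or if a joint passes its speed limit or range.

ROBOT

A 7-joint arm with a two-finger parallel gripper is mounted at the origin on the work surface; the furniture and walls round the work are solid. World frame = base frame: x ahead of the robot, y to its left, z up, the work surface at z = 0. Lengths are in m, angles in rad, forces in N, time in s.
With the tool pointing down it reaches from about 0.4 to 0.875 m from the base axis. Payload 19.3 kg.
Tool frame: the origin (TCP) lies on the centre line of the jaws, within the pads' length; the fingertips stand 8 mm ahead of it and the grasp point (between the pads) lies 11 mm behind it (r.tip_extent is the distance from the TCP to the fingertips, in m); z points along the fingers, x is the direction in which the jaws open and shut, and the axes are right-handed (so a half turn about z gives the same grasp; the last joint's range is limited). The gripper opens to 85 mm and grips with 20 to 120 N. Pads are 22 mm wide; open, the fingers measure 114 mm over their backs; the gripper's body (76 mm by 85 mm) begins 54 mm behind the grasp point. The pads swing forward as they close: fully open they stand 13 mm farther back than shut.
Start: joints at [-0.07, 0.521, -0.036, 1.599, 0.021, 1.021, -0.113], TCP at [0.625, -0, 0.239] pointing down, gripper open.
Joint ranges: [-2.91, 2.91], [-0.3, 2.13], [-1.5, 1.42], [0.17, 2.43], [-1.26, 4.41], [0.16, 1.93], [-2.52, 2.52]. Speed limits (rad/s): [1.89, 1.89, 2.39, 2.39, 3.01, 3.01, 3.01].

INTERFACE

Orientations are given as a 3x3 rotation matrix whose columns are the frame's x, y, z axes.
In Python, from station import r, read_camera, ticket, models gives the robot as it stands. The module is installed in compiled form; this text tells all that it offers.
- The arm moves only by the tool send_rows, never from a script. Its arguments are lists of equal length, an entry for each row: "linear": the shift along the tool's x, y, z in m, a list of three; "turn": the turn, a rotation vector about the tool's x, y, z in degrees, a list of three. In form: {"linear": [[x, y, z], ...], "turn": [[wx, wy, wz], ...]}. A call has 1 to 10 rows; each row shifts and turns the pose as measured when the row begins, along the tool's axes as they then stand; what a row does not reach is not made up. A row lasts 1/10 s, in which the tool goes at most 50 mm and 8.59 degrees, less where a joint would pass 70% of its speed; a pose out of reach is approached as far as the arm can. A call with a gripper value outside its range is refused whole. "hand" is the opening, from 0 (shut) to 1 (fully open), set as the call begins (left out, the last holds). The fingers move at their own pace and stop on an object; the grip force is fixed at half the most. Time passes only in rows, so rows that do not move let the fingers close. It gives the time, the measured TCP pose, the force and the opening at its end, in the units of the state.
- r.sense(): the state, without advancing time (a new reading comes with each control period).
- read_camera(name): name is "scene" or "side" or "wrist"; returns a dict with "frame" (400x640x3 uint8, red, green, blue), "range_z" (400x640 float32, m along the optical axis (not along the pixel's ray), 0 where there is no reading), "intrinsics" (3x3 intrinsics, pixels), "dist" ([k1, k2, p1, p2, k3] as OpenCV has them; the pictures are not rectified), "position" and "attitude" of the camera in the world; the wrist camera has in their place "tool_from_camera" (4x4, takes a point from camera to tool coordinates, whose origin is the TCP and whose axes are the tool frame's). Camera axes: x right, y up, looking along -z (the intrinsics and any distortion apply to the point x, -y, -z); pixel columns grow to the right and rows downward; lengths in m; the calibration is good to about 2 mm. A picture is of the moment at which its call begins: read the wrist's pose just before it.
- ticket.close_job(): hands the job in, once; it reports no verdict.
Trained networks look in the newest picture that a camera, given by its name, has taken for a name from the list of things; names that differ only in an ending like _2 or _b are one class to them, and where a whole thing is asked for, a point or a joint stands for the part that bears it (a point fixed in the world has none). Each returns a list of dicts, best first, with "confidence" (0 to 1); they miss things now and then, are a little off and sometimes report something else, mostly with a low value. They report only what shows in the picture. A call takes as long as a camera call. They do not tell look-alikes from the thing itself.
- models.look_for(camera, label): "at" ([x, y, z] in m, in world coordinates, good to about 4 mm: the middle of the surface that is visible of it).
- models.trace(camera, label): "pixels" (400x640 bool, what is visible of it).
The state is a dict: "time": time; "joint_positions": joint angles; "qvel": joint speeds; "joint_torque": joint torques, N m; "ee_pos": TCP position; "orientation": TCP orientation; "contact_force": force on the tool from outside, world axes, zero at the start; "wrist_torque": the same for the moment, N m; "finger_gap": finger opening in m.
Only numpy, scipy, OpenCV 4.12 (cv2) and the standard library are available. Lean on these libraries where they do the work, as an engineer would, in place of code of your own. Each camera call takes 0.05 s, during which the arm holds its last target.

## Working session

There is one attempt and no reset: what is moved stays moved. The work goes in short steps, Python scripts to look and compute and a tool call to move; the robot and the scene stay as the last step left them, time stands still between calls to the robot, and variables do not carry over. Pictures are saved under pics/ and viewed, and the job is handed in when it is done.

Besides the shell and the picture viewer there is one more tool, called after "Call:" in YAML: its name, and indented under it one key for each argument. send_rows: Moves the arm, as the interface text tells. Its arguments: {"type":"object","properties":{"linear":{"type":"array"},"turn":{"type":"array"},"hand":{"type":"number"}},"required":["linear","turn"]}

```bash
ls; mkdir -p pics
cat > h.py <<'E'
import numpy as np, cv2
from station import r, read_camera, ticket, models
def snap(name, fn):
    s=r.sense(); d=read_camera(name)
    cv2.imwrite('pics/'+fn, d['frame'][:,:,::-1])
    if 'tool_from_camera' in d:
        T=np.eye(4);T[:3,:3]=np.array(s['orientation']);T[:3,3]=s['ee_pos']
        M=T@np.array(d['tool_from_camera'])
    else:
        M=np.eye(4);M[:3,:3]=np.array(d['attitude']);M[:3,3]=d['position']
    d['M']=M
    return d
def cloud(d):
    K=np.array(d['intrinsics']);z=d['range_z'];h,w=z.shape
    u,v=np.meshgrid(np.arange(w),np.arange(h))
    p=cv2.undistortPoints(np.stack([u,v],-1).reshape(-1,1,2).astype(np.float64),K,np.array(d['dist'],float)).reshape(h,w,2)
    P=np.stack([p[...,0]*z,-p[...,1]*z,-z],-1)
    W=P@d['M'][:3,:3].T+d['M'][:3,3]
    W[z<=0]=np.nan
    return W
E
python3 - <<'E'
from h import *
s=r.sense()
for k,v in s.items(): print(k,np.round(v,3).tolist())
for c in ['scene','side','wrist']:
    d=snap(c,f'a_{c}.png'); print(c,np.round(d['M'],3).tolist(),np.array(d['intrinsics']).round(1).tolist(),d['dist'])
    for n in ['set_case_14','set_case_20','set_case_26','bar_14','bar_20','bar_26','lid','case_a','block_plane','try_square','pocket_14']:
        print(n,[(np.round(x['at'],3).tolist(),round(x['confidence'],2)) for x in models.look_for(c,n)])
print(r.tip_extent)
E
```

```text
pics
time 0.0
joint_positions [-0.07, 0.522, -0.036, 1.6, 0.021, 1.021, -0.113]
qvel [-0.001, 0.0, 0.0, 0.0, 0.001, 0.0, 0.0]
joint_torque [-0.004, -92.711, 1.978, -36.993, 0.018, 0.008, -0.0]
ee_pos [0.625, -0.0, 0.239]
orientation [[1.0, -0.0, -0.001], [-0.0, -1.0, -0.0], [-0.001, 0.0, -1.0]]
contact_force [0.132, 0.134, -0.64]
wrist_torque [0.007, -0.009, 0.022]
finger_gap 0.085
scene [[-0.692, 0.428, -0.581, -0.293], [-0.722, -0.395, 0.568, 0.737], [0.013, 0.813, 0.583, 0.77], [0.0, 0.0, 0.0, 1.0]] [[480.9, 0.0, 322.5], [0.0, 480.9, 197.1], [0.0, 0.0, 1.0]] [-0.04815521  0.          0.          0.          0.        ]
set_case_14 [([0.627, 0.024, 0.03], 0.64)]
set_case_20 [([0.627, 0.024, 0.03], 0.64)]
set_case_26 [([0.627, 0.024, 0.03], 0.64)]
bar_14 [([0.634, 0.151, 0.021], 0.56), ([0.632, -0.114, 0.017], 0.55), ([0.564, -0.177, 0.019], 0.45), ([0.68, -0.17, 0.013], 0.42)]
bar_20 [([0.634, 0.151, 0.021], 0.56), ([0.632, -0.114, 0.017], 0.55), ([0.564, -0.177, 0.019], 0.45), ([0.68, -0.17, 0.013], 0.42)]
bar_26 [([0.634, 0.151, 0.021], 0.56), ([0.632, -0.114, 0.017], 0.55), ([0.
[... 1991 characters left out ...]
2, 0.019], 0.96)]
bar_14 [([0.643, 0.136, 0.024], 0.97), ([0.635, -0.114, 0.013], 0.9), ([0.685, -0.176, 0.022], 0.76), ([0.573, -0.177, 0.028], 0.69), ([0.194, -0.298, 0.005], 0.58)]
bar_20 [([0.643, 0.136, 0.024], 0.97), ([0.635, -0.114, 0.013], 0.9), ([0.685, -0.176, 0.022], 0.76), ([0.573, -0.177, 0.028], 0.69), ([0.194, -0.298, 0.005], 0.58)]
bar_26 [([0.643, 0.136, 0.024], 0.97), ([0.635, -0.114, 0.013], 0.9), ([0.685, -0.176, 0.022], 0.76), ([0.573, -0.177, 0.028], 0.69), ([0.194, -0.298, 0.005], 0.58)]
lid []
case_a [([0.469, -0.036, 0.043], 0.66), ([0.428, -0.165, 0.035], 0.66), ([0.464, 0.098, 0.044], 0.6)]
block_plane []
try_square []
pocket_14 [([0.633, 0.019, 0.02], 0.86)]
0.008
```

View pics/a_scene.png

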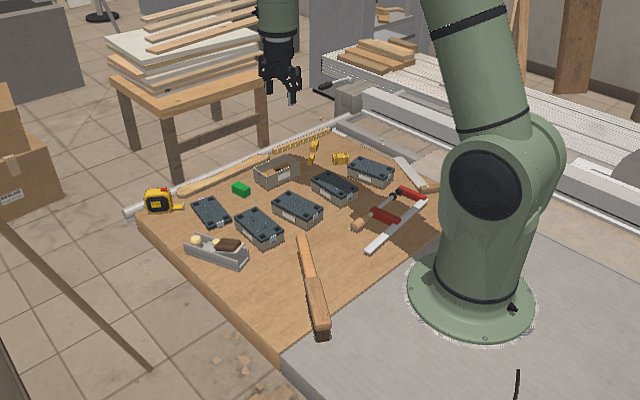

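View pics/a_side.png

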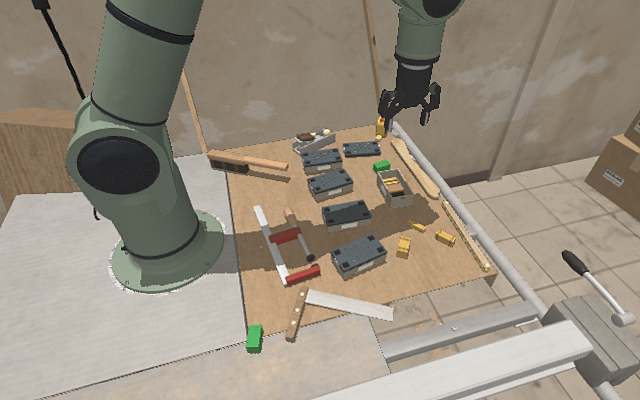

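View pics/a_wrist.png

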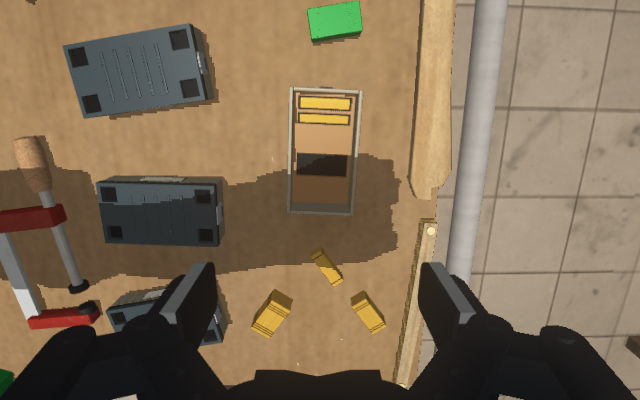

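The wrist picture shows the open case at (324,150) with its pocket at (322,165). Three brass bars are loose, at (327,267) thin, (368,312) medium and (271,313) thick, with a green look-alike at (335,20). I count four closed cases, plus the lid at (210,212) in the scene picture. Next I'll measure the pocket and the bars.

Run:
```python
from h import *
d=snap('wrist','b.png'); W=cloud(d); im=d['frame'][:,:,::-1]
a=cv2.resize(im[75:230,265:385],None,fx=4,fy=4,interpolation=cv2.INTER_CUBIC)[:600]
b=cv2.resize(im[235:350,235:400],None,fx=4,fy=4,interpolation=cv2.INTER_CUBIC)
cv2.imwrite('pics/b1.png',a);cv2.imwrite('pics/b2.png',b)
print(d['tool_from_camera'])
for v in range(90,216,3): print(v,W[v,322].round(4).tolist(), im[v,322].tolist())
```

```text
[[ 9.99999330e-01  7.37067363e-04 -8.92194452e-04 -3.45153578e-04]
 [ 4.35677858e-04 -9.54000226e-01 -2.99805568e-01 -7.58997674e-02]
 [-1.07213061e-03  2.99804979e-01 -9.53999908e-01 -1.34574933e-01]
 [ 0.00000000e+00  0.00000000e+00  0.00000000e+00  1.00000000e+00]]
90 [0.6292, 0.076, 0.0487] [160, 185, 198]
93 [0.6296, 0.0732, 0.0206] [56, 86, 113]
96 [0.6296, 0.0703, 0.0177] [93, 122, 150]
99 [0.6295, 0.0676, 0.0236] [88, 206, 241]
102 [0.6295, 0.0648, 0.0241] [85, 200, 238]
105 [0.6296, 0.062, 0.0239] [83, 197, 237]
108 [0.6296, 0.059, 0.0198] [58, 136, 176]
111 [0.6296, 0.056, 0.0189] [117, 167, 209]
114 [0.6296, 0.0533, 0.0221] [60, 100, 123]
117 [0.6296, 0.0505, 0.022] [79, 192, 233]
120 [0.6296, 0.0476, 0.0223] [80, 194, 234]
123 [0.6297, 0.0444, 0.0196] [55, 82, 101]
126 [0.6297, 0.0415, 0.0194] [112, 162, 206]
129 [0.6297, 0.0385, 0.0193] [111, 162, 205]
132 [0.6297, 0.0356, 0.0202] [111, 161, 204]
135 [0.6297, 0.0325, 0.0187] [109, 161, 204]
138 [0.6297, 0.0295, 0.0191] [109, 160, 203]
141 [0.6297, 0.0265, 0.019] [107, 157, 203]
144 [0.6297, 0.0236, 0.0197] [107, 157, 200
[... 290 characters left out ...]
27, 35, 43]
168 [0.6299, -0.0027, 0.0128] [27, 35, 43]
171 [0.6299, -0.0059, 0.0128] [25, 33, 41]
174 [0.6299, -0.009, 0.0137] [26, 33, 40]
177 [0.6299, -0.0108, 0.0196] [48, 73, 99]
180 [0.6299, -0.0142, 0.0186] [48, 75, 101]
183 [0.6299, -0.0171, 0.0198] [49, 75, 102]
186 [0.6299, -0.0201, 0.0207] [48, 74, 100]
189 [0.6299, -0.0237, 0.0196] [48, 74, 101]
192 [0.6299, -0.0271, 0.019] [47, 74, 100]
195 [0.6299, -0.0298, 0.021] [47, 74, 100]
198 [0.6299, -0.0335, 0.0198] [48, 74, 100]
201 [0.63, -0.037, 0.0195] [47, 73, 98]
204 [0.6299, -0.0381, 0.0262] [59, 71, 79]
207 [0.6297, -0.0384, 0.035] [58, 71, 78]
210 [0.6296, -0.0385, 0.0443] [59, 71, 78]
213 [0.6296, -0.0401, 0.0487] [77, 92, 101]
```

View pics/b1.png

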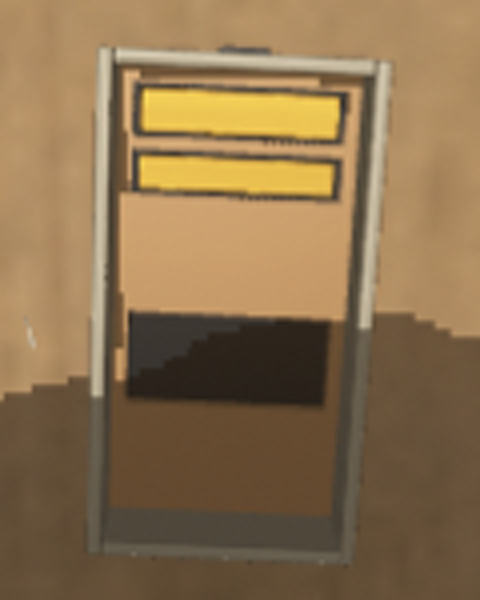

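View pics/b2.png

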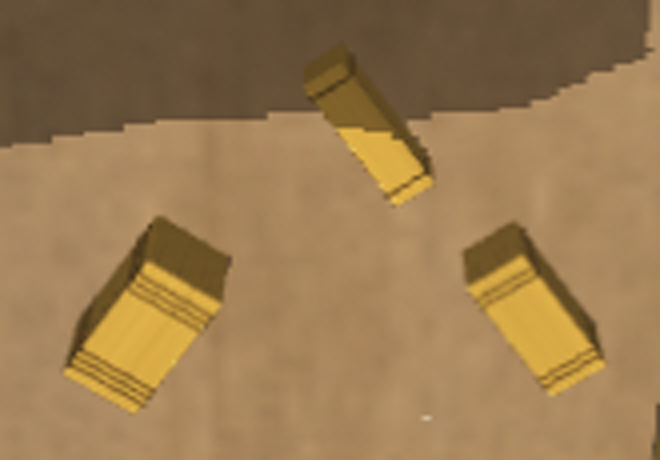

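The pocket measures about 23.5 mm along y (+12.8 to -10.5 mm), which makes this set_case_20. The three bars are (327,267) with one ring, (368,312) with two rings and (271,313) with three. The one to take is the two-ring bar at (368,312), and the enlarged crop confirms its rings. Next I'll fit the poses.

```bash
cat >> h.py <<'E'
from scipy.optimize import minimize
def rectfit(P, L, Wd, c0, yaw0=None):
    """P: Nx2 points of a top surface, known size L (long) x Wd; returns centre, yaw of long axis"""
    P=np.asarray(P,np.float32)
    (cx,cy),(w,h),a=cv2.minAreaRect(P)
    a=np.radians(a)+(0 if w>=h else np.pi/2)
    def cost(q):
        c,s=np.cos(q[2]),np.sin(q[2]);d=P-q[:2]
        u=np.abs(d[:,0]*c+d[:,1]*s)-L/2; v=np.abs(-d[:,0]*s+d[:,1]*c)-Wd/2
        o=np.maximum(np.maximum(u,v),0)*1000
        return np.minimum(o,4).mean()
    best=None
    for da in (-.1,-.03,0,.03,.1):
        q=minimize(cost,[cx,cy,a+da],method='Nelder-Mead',options=dict(initial_simplex=np.array([[cx,cy,a+da],[cx+.004,cy,a+da],[cx,cy+.004,a+da],[cx,cy,a+da+.08]]),xatol=1e-5,fatol=1e-6,maxiter=2000))
        if best is None or q.fun<best.fun: best=q
    y=(best.x[2]+np.pi/2)%np.pi-np.pi/2
    return best.x[:2],np.degrees(y),best.fun,(max(w,h),min(w,h)),a
def top(W,c,rad,zlo,zhi):
    m=np.isfinite(W[...,0])&(np.hypot(W[...,0]-c[0],W[...,1]-c[1])<rad)&(W[...,2]>zlo)&(W[...,2]<zhi)
    # biggest connected component
    n,l,st,_=cv2.connectedComponentsWithStats(m.astype(np.uint8))
    if n<2: return None
    k=1+np.argmax(st[1:,4]); return W[l==k]
def fit(W,c,rad,zlo,zhi,L,Wd):
    P=top(W,c,rad,zlo,zhi)
    if P is None or len(P)<15: return None
    f=rectfit(P[:,:2],L,Wd,c)
    return dict(c=f[0].round(4).tolist(),yaw=round(f[1],2),cost=round(f[2],3),mar=np.round(f[3],4).tolist(),mar_yaw=round(np.degrees(f[4]),1),z=round(float(np.median(P[:,2])),4),n=len(P))
E
python3 - <<'E'
from h import *
for cam in ['wrist','scene','side']:
    d=snap(cam,'c.png');W=cloud(d);print(cam)
    print(' case',fit(W,(.63,.02),.09,.042,.056,.120,.066))
    print(' bar ',fit(W,(.684,-.176),.04,.014,.026,.048,.020))
    print(' lid ',fit(W,(.607,.25),.09,.011,.022,.120,.066))
    for c in [(.455,.095),(.462,-.045),(.457,.21),(.445,-.18)]:
        print(' cs  ',fit(W,c,.085,.037,.047,.120,.066))
E
```

```text
wrist
 case {'c': [0.63, 0.0185], 'yaw': np.float64(87.36), 'cost': np.float64(0.003), 'mar': [0.1208, 0.0664], 'mar_yaw': np.float64(87.2), 'z': 0.0483, 'n': 1703}
 bar  {'c': [0.6864, -0.1808], 'yaw': np.float64(-55.59), 'cost': np.float64(0.003), 'mar': [0.0485, 0.0206], 'mar_yaw': np.float64(124.7), 'z': 0.02, 'n': 628}
 lid  None
 cs   {'c': [0.4579, 0.0931], 'yaw': np.float64(7.63), 'cost': np.float64(0.004), 'mar': [0.1225, 0.0668], 'mar_yaw': np.float64(7.4), 'z': 0.0406, 'n': 8756}
 cs   {'c': [0.4615, -0.0448], 'yaw': np.float64(-1.93), 'cost': np.float64(0.008), 'mar': [0.1221, 0.0677], 'mar_yaw': np.float64(178.3), 'z': 0.0407, 'n': 6500}
 cs   {'c': [0.4678, 0.1268], 'yaw': np.float64(2.96), 'cost': np.float64(0.0), 'mar': [0.0287, 0.0022], 'mar_yaw': np.float64(8.7), 'z': 0.0404, 'n': 62}
 cs   {'c': [0.4154, -0.1684], 'yaw': np.float64(8.5), 'cost': np.float64(0.0), 'mar': [0.0618, 0.0293], 'mar_yaw': np.float64(14.2), 'z': 0.0404, 'n': 563}
scene
 case {'c': [0.629, 0.0226], 'yaw': np.float64(87.8), 'cost': np.float64(0.234), 'mar': [0.1222, 0.0737], 'mar_yaw': np.flo
[... 1419 characters left out ...]
.0715], 'mar_yaw': np.float64(169.2), 'z': 0.0145, 'n': 409}
 cs   {'c': [0.4591, 0.0932], 'yaw': np.float64(7.67), 'cost': np.float64(0.024), 'mar': [0.1217, 0.0691], 'mar_yaw': np.float64(8.3), 'z': 0.0407, 'n': 585}
 cs   {'c': [0.4626, -0.0443], 'yaw': np.float64(-1.32), 'cost': np.float64(0.02), 'mar': [0.1211, 0.069], 'mar_yaw': np.float64(178.9), 'z': 0.0408, 'n': 766}
 cs   {'c': [0.4658, 0.2121], 'yaw': np.float64(-3.96), 'cost': np.float64(0.07), 'mar': [0.1201, 0.0726], 'mar_yaw': np.float64(177.2), 'z': 0.0405, 'n': 463}
 cs   {'c': [0.4504, -0.1806], 'yaw': np.float64(11.72), 'cost': np.float64(0.016), 'mar': [0.1222, 0.0689], 'mar_yaw': np.float64(11.1), 'z': 0.0409, 'n': 1035}
```

Call:
send_rows:
  linear:
    - [0.0123,0.0362,0.024]
    - [0.0123,0.0362,0.024]
    - [0.0123,0.0362,0.024]
    - [0.0123,0.0362,0.024]
    - [0.0123,0.0362,0.024]
    - [0,0,0]
    - [0,0,0]
    - [0,0,0]
    - [0,0,0]
    - [0,0,0]
  turn:
    - [0,0,0]
    - [0,0,0]
    - [0,0,0]
    - [0,0,0]
    - [0,0,0]
    - [0,0,-8.5]
    - [0,0,-8.5]
    - [0,0,-8.5]
    - [0,0,-8.5]
    - [0,0,0]
  hand: 0.5

```text
time: 3.0
ee_pos: [0.6894, -0.1875, 0.1128]
orientation: [[0.819, 0.573, 0.0], [0.573, -0.819, 0.001], [0.001, -0.001, -1.0]]
contact_force: [0.1, -0.5, -0.3]
finger_gap: 0.0428
```

```bash
cat >> h.py <<'E'
def delta(x,y,z,yaw):
    """print tool-frame shift and turn to bring tool to xyz with tool x at world yaw (deg, mod 180 nearest), pointing down"""
    s=r.sense();R=np.array(s['orientation']);p=np.array(s['ee_pos'])
    cy=np.degrees(np.arctan2(R[1,0],R[0,0])); dy=(yaw-cy+90)%180-90
    t=np.radians(cy+dy);Rt=np.array([[np.cos(t),np.sin(t),0],[np.sin(t),-np.cos(t),0],[0,0,-1]])
    w=cv2.Rodrigues(R.T@Rt)[0].ravel()
    print('t',round(s['time'],2),'pos',p.round(4).tolist(),'yaw',round(cy,2),'j',np.round(s['joint_positions'],2).tolist(),'F',np.round(s['contact_force'],1).tolist(),'gap',round(s['finger_gap'],4))
    print(' shift now-frame mm',(R.T@(np.array([x,y,z])-p)*1000).round(1).tolist(),'| turn deg',np.degrees(w).round(2).tolist(),'| shift in final frame',(Rt.T@(np.array([x,y,z])-p)*1000).round(1).tolist())
E
python3 - <<'E'
from h import *
d=snap('wrist','d.png');W=cloud(d)
print(fit(W,(.684,-.179),.04,.014,.026,.048,.020))
delta(.6864,-.1808,.016,34.4)
E
```

```text
{'c': [0.6864, -0.1811], 'yaw': np.float64(-55.15), 'cost': np.float64(0.001), 'mar': [0.0485, 0.0202], 'mar_yaw': np.float64(124.7), 'z': 0.02, 'n': 2030}
t 3.05 pos [0.6894, -0.1874, 0.1129] yaw 34.67 j [0.29, 0.8, -0.18, 1.42, 0.16, 0.93, 0.67] F [0.4, -0.0, -0.1] gap 0.0426
 shift now-frame mm [1.1, -7.1, 96.9] | turn deg [-0.05, -0.07, 0.27] | shift in final frame [1.2, -7.1, 96.9]
```

View pics/d.png

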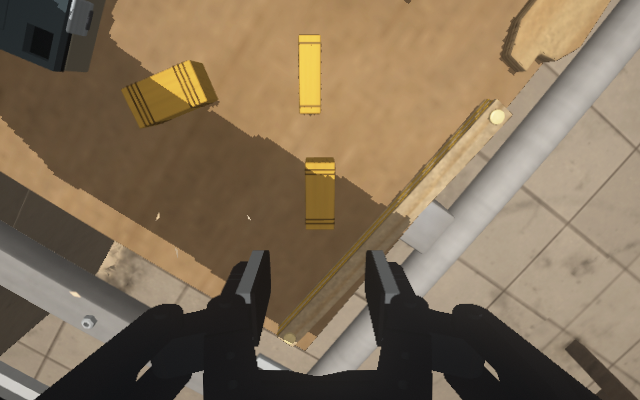

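The wrist picture shows the two-ring bar at (320,193) between the jaws' line, and the ruler to its right is clear of the fingers. I'm going down onto it.

Call:
send_rows:
  linear:
    - [0.0005,-0.0035,0.025]
    - [0.0005,-0.0035,0.025]
    - [0,0,0.025]
    - [0,0,0.012]
    - [0,0,0.004]
    - [0,0,0]
  turn:
    - [0,0,0]
    - [0,0,0]
    - [0,0,0]
    - [0,0,0]
    - [0,0,0]
    - [0,0,0]

```text
time: 3.65
ee_pos: [0.6878, -0.1807, 0.021]
orientation: [[0.836, 0.549, 0.004], [0.549, -0.836, 0.0], [0.003, 0.002, -1.0]]
contact_force: [-0.8, -0.3, 0.5]
finger_gap: 0.0425
```

Run:
```python
from h import *
delta(.6864,-.1811,.016,34.7)
```

```text
t 3.65 pos [0.6878, -0.1807, 0.021] yaw 33.28 j [0.27, 0.91, -0.16, 1.47, 0.17, 0.77, 0.63] F [-0.8, -0.3, 0.5] gap 0.0425
 shift now-frame mm [-1.5, -0.4, 5.0] | turn deg [0.12, -0.18, -1.42] | shift in final frame [-1.4, -0.5, 5.0]
```

Call:
send_rows:
  linear:
    - [-0.0014,-0.0004,0.005]
    - [0,0,0]
  turn:
    - [0,0,-1.4]
    - [0,0,0]

```text
time: 3.85
ee_pos: [0.6873, -0.1814, 0.0175]
orientation: [[0.822, 0.57, 0.006], [0.57, -0.822, -0.001], [0.004, 0.004, -1.0]]
contact_force: [0.2, 0.1, -0.1]
finger_gap: 0.0427
```

Call:
send_rows:
  linear:
    - [0,0,0]
    - [0,0,0]
    - [0,0,0]
    - [0,0,0]
  turn:
    - [0,0,0]
    - [0,0,0]
    - [0,0,0]
    - [0,0,0]
  hand: 0

```text
time: 4.25
ee_pos: [0.6882, -0.1819, 0.0195]
orientation: [[0.822, 0.569, 0.008], [0.569, -0.822, -0.001], [0.006, 0.006, -1.0]]
contact_force: [-0.6, 0.0, -2.1]
finger_gap: 0.018
```

Call:
send_rows:
  linear:
    - [0,0,0]
    - [0,0,-0.02]
    - [0,0,-0.04]
    - [0,0,-0.04]
    - [0,0,-0.02]
    - [0,0,0]
  turn:
    - [0,0,0]
    - [0,0,0]
    - [0,0,0]
    - [0,0,0]
    - [0,0,0]
    - [0,0,0]

```text
time: 4.85
ee_pos: [0.6868, -0.1815, 0.1485]
orientation: [[0.822, 0.569, 0.008], [0.569, -0.822, -0.001], [0.006, 0.006, -1.0]]
contact_force: [-0.4, -0.9, -1.4]
finger_gap: 0.0181
```

Run:
```python
from h import *
d=snap('wrist','e.png')
delta(.6293,.0025,.16,87.36)
```

```text
t 4.9 pos [0.6865, -0.1814, 0.1472] yaw 34.68 j [0.28, 0.75, -0.18, 1.43, 0.15, 0.97, 0.67] F [1.0, -0.5, -0.9] gap 0.0183
 shift now-frame mm [57.7, -183.8, -13.4] | turn deg [0.4, -0.17, -52.68] | shift in final frame [181.1, -65.6, -12.8]
```

View pics/e.png

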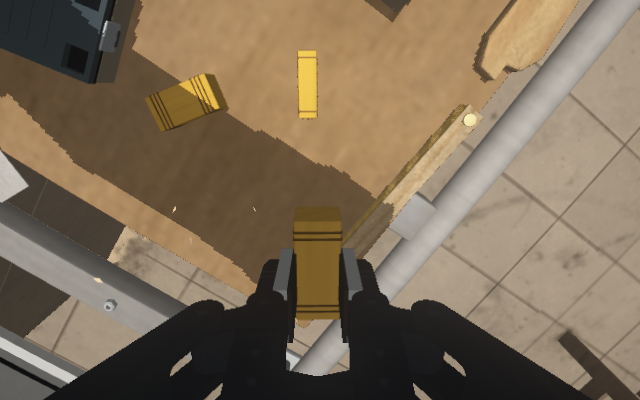

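Call:
send_rows:
  linear:
    - [0.012,-0.037,0]
    - [0.012,-0.037,0]
    - [0.012,-0.037,0]
    - [0.012,-0.037,0]
    - [0.008,-0.03,0]
    - [0,0,0]
    - [0,0,0]
    - [0,0,0]
    - [0,0,0]
    - [0,0,0]
  turn:
    - [0,0,0]
    - [0,0,0]
    - [0,0,0]
    - [0,0,0]
    - [0,0,0]
    - [0,0,-8.5]
    - [0,0,-8.5]
    - [0,0,-8.5]
    - [0,0,-8.5]
    - [0,0,-8.5]

```text
time: 5.9
ee_pos: [0.623, 0.0048, 0.1386]
orientation: [[0.217, 0.976, -0.005], [0.976, -0.217, -0.001], [-0.002, -0.005, -1.0]]
contact_force: [-0.5, 0.1, -2.0]
finger_gap: 0.0183
```

Call:
send_rows:
  linear:
    - [0,0,0]
    - [0,0,0]
    - [0,0,0]
  turn:
    - [0,0,-8.5]
    - [0,0,-2]
    - [0,0,0]

```text
time: 6.2
ee_pos: [0.6211, 0.0045, 0.1358]
orientation: [[0.027, 1.0, -0.01], [1.0, -0.027, -0.001], [-0.001, -0.01, -1.0]]
contact_force: [0.5, 0.4, -2.5]
finger_gap: 0.0185
```

Run:
```python
from h import *
d=snap('wrist','f.png');W=cloud(d)
delta(.6293,.0025,.12,87.36)
s=r.sense();R=np.array(s['orientation']);p=np.array(s['ee_pos'])
T=(W-p)@R  # tool coords
W2=T.copy();W2[...,2]*=-1
for zl in [(-.004,.004),(0,.008),(-.02,.02)]:
    P=top(W2,(0,0),.03,*zl)
    if P is not None: print(zl,len(P),P.min(0).round(4),P.max(0).round(4),np.median(P,0).round(4))
```

```text
t 6.25 pos [0.6211, 0.0045, 0.1358] yaw 88.36 j [0.18, 0.67, -0.43, 1.67, 0.34, 0.88, 1.16] F [-0.3, 0.6, -1.4] gap 0.0182
 shift now-frame mm [-1.7, 8.5, 15.7] | turn deg [-0.56, 0.07, 1.0] | shift in final frame [-1.6, 8.3, 15.8]
(-0.004, 0.004) 4839 [-0.0163 -0.0264 -0.004 ] [0.015  0.0227 0.004 ] [-0.0009 -0.0068  0.0013]
(0, 0.008) 4966 [-0.0234 -0.0264  0.    ] [0.0222 0.0222 0.008 ] [-0.0009 -0.0068  0.0014]
(-0.02, 0.02) 7048 [-0.0234 -0.0265 -0.0187] [0.0222 0.0227 0.02  ] [-0.0009 -0.0078  0.0015]
```

View pics/f.png

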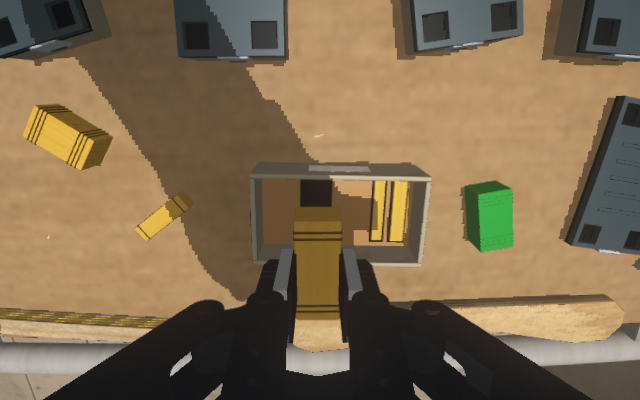

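Run:
```python
from h import *
d=snap('wrist','f2.png');W=cloud(d)
s=r.sense();R=np.array(s['orientation']);p=np.array(s['ee_pos'])
print(' case',fit(W,(.63,.02),.09,.042,.056,.120,.066))
T=(W-p)@R
m=(np.abs(T[...,0])<.014)&(T[...,1]<-.016)&(T[...,1]>-.03)&(np.abs(T[...,2]+.0014)<.003)
P=T[m]; 
for q in (-.025,-.022,-.018):
    a=P[np.abs(P[:,1]-q)<.001]; print(q,len(a),a[:,0].min().round(4),a[:,0].max().round(4))
f=rectfit(P[:,:2],.048,.020,None); print(f)
print('front',np.percentile(P[:,1],[0,1,2]).round(4))
# pocket edges at floor level
m=(W[...,2]<.0165)&(np.abs(W[...,0]-.6)<.05)&(W[...,0]>.602)&(W[...,0]<.66)&(W[...,1]>-.02)&(W[...,1]<.022)&(W[...,2]>.010)
P=W[m];print('pocket',len(P),np.percentile(P,[1,50,99],axis=0).round(4).tolist())
```

```text
case {'c': [0.6292, 0.0176], 'yaw': np.float64(87.34), 'cost': np.float64(0.004), 'mar': [0.1213, 0.0668], 'mar_yaw': np.float64(87.4), 'z': 0.0482, 'n': 3030}
-0.025 264 -0.0108 0.009
-0.022 235 -0.0109 0.0094
-0.018 215 -0.011 0.0095
(array([-0.00075238, -0.02128667]), np.float64(-5.27100151049707), np.float64(0.0), (0.020466361194849014, 0.010520069859921932), np.float64(0.00800366876423159))
front [-0.0265 -0.0263 -0.0262]
pocket 821 [[0.6081, -0.0091, 0.012], [0.6181, 0.0026, 0.0137], [0.6284, 0.0143, 0.0155]]
```

Run:
```python
from h import *
delta(.6309,.0025,.075,87.36)
```

```text
t 6.3 pos [0.6212, 0.0045, 0.136] yaw 88.31 j [0.18, 0.67, -0.43, 1.67, 0.34, 0.88, 1.16] F [-0.2, 0.2, -1.6] gap 0.018
 shift now-frame mm [-1.7, 10.3, 60.9] | turn deg [-0.54, 0.07, 0.95] | shift in final frame [-1.6, 9.8, 61.0]
```

Call:
send_rows:
  linear:
    - [-0.0017,0.009,0.01]
    - [0,0,0.02]
    - [0,0,0.02]
    - [0,0,0.008]
    - [0,0,0]
    - [0,0,0]
  turn:
    - [-0.5,0,0.9]
    - [0,0,0]
    - [0,0,0]
    - [0,0,0]
    - [0,0,0]
    - [0,0,0]

```text
time: 6.9
ee_pos: [0.6323, 0.0022, 0.0737]
orientation: [[0.054, 0.999, 0.001], [0.999, -0.054, -0.002], [-0.002, 0.002, -1.0]]
contact_force: [0.3, 0.2, -0.8]
finger_gap: 0.0178
```

Run:
```python
from h import *
d=snap('wrist','g.png')
delta(.6309,.0025,.04,87.36)
```

```text
t 6.95 pos [0.6323, 0.0022, 0.0739] yaw 86.89 j [0.16, 0.76, -0.39, 1.68, 0.38, 0.77, 1.1] F [0.2, 0.2, -2.0] gap 0.018
 shift now-frame mm [0.3, -1.5, 33.8] | turn deg [0.1, 0.11, -0.47] | shift in final frame [0.3, -1.4, 33.9]
```

View pics/g.png

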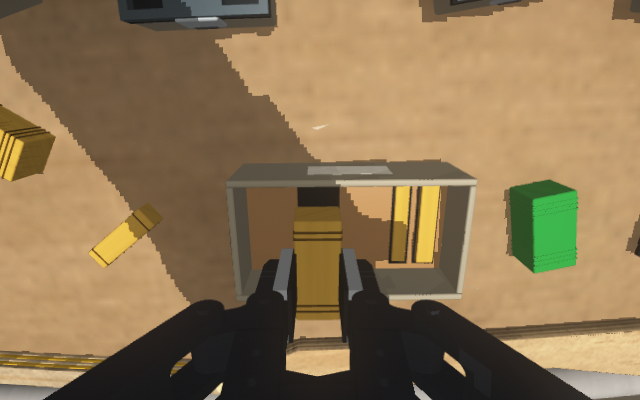

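Call:
send_rows:
  linear:
    - [0.0003,-0.0015,0.01]
    - [0,0,0.01]
    - [0,0,0.008]
    - [0,0,0.003]
    - [0,0,0]
  turn:
    - [0,0,-0.5]
    - [0,0,0]
    - [0,0,0]
    - [0,0,0]
    - [0,0,0]

```text
time: 7.45
ee_pos: [0.6316, 0.0024, 0.0415]
orientation: [[0.045, 0.999, 0.004], [0.999, -0.045, -0.002], [-0.002, 0.004, -1.0]]
contact_force: [-0.5, -0.1, -1.3]
finger_gap: 0.018
```

Run:
```python
from h import *
delta(.6309,.0025,.034,87.36)
```

```text
t 7.45 pos [0.6316, 0.0024, 0.0415] yaw 87.4 j [0.14, 0.8, -0.37, 1.7, 0.41, 0.72, 1.09] F [-0.5, -0.1, -1.3] gap 0.018
 shift now-frame mm [0.1, -0.7, 7.5] | turn deg [0.23, 0.11, 0.04] | shift in final frame [0.1, -0.7, 7.5]
```

Call:
send_rows:
  linear:
    - [0,-0.0007,0.003]
    - [0,0,0.003]
    - [0,0,0.002]
    - [0,0,0.001]
  turn:
    - [0.2,0.1,0]
    - [0,0,0]
    - [0,0,0]
    - [0,0,0]

```text
time: 7.85
ee_pos: [0.6312, 0.0024, 0.0324]
orientation: [[0.046, 0.999, 0.001], [0.999, -0.046, -0.0], [0.0, 0.001, -1.0]]
contact_force: [-3.0, -1.2, 10.6]
finger_gap: 0.0184
```

Call:
send_rows:
  linear:
    - [0,0,0]
    - [0,0,0]
    - [0,0,0]
  turn:
    - [0,0,0]
    - [0,0,0]
    - [0,0,0]
  hand: 0.4

```text
time: 8.15
ee_pos: [0.6316, 0.0025, 0.0328]
orientation: [[0.046, 0.999, 0.002], [0.999, -0.046, 0.0], [0.0, 0.002, -1.0]]
contact_force: [-0.8, 0.1, -0.3]
finger_gap: 0.0345
```

Call:
send_rows:
  linear:
    - [0,0,-0.01]
    - [0,0,-0.03]
    - [0,0,-0.04]
    - [0,-0.03,-0.02]
    - [0,-0.03,-0.02]
    - [0,0,0]
  turn:
    - [0,0,0]
    - [0,0,0]
    - [0,0,0]
    - [0,0,0]
    - [0,0,0]
    - [0,0,0]

```text
time: 8.75
ee_pos: [0.5697, 0.0059, 0.1603]
orientation: [[0.045, 0.999, 0.003], [0.999, -0.045, 0.0], [0.0, 0.003, -1.0]]
contact_force: [1.4, -0.3, 0.5]
finger_gap: 0.0342
```

Run:
```python
from h import *
d=snap('wrist','i.png');W=cloud(d)
delta(.615,.2545,.15,80)
print(' case',fit(W,(.63,.02),.09,.042,.056,.120,.066))
b=fit(W,(.629,.002),.04,.029,.039,.048,.020);print(b)
print(' lid ',fit(W,(.615,.2545),.09,.011,.022,.120,.066))
```

```text
t 8.8 pos [0.5708, 0.0057, 0.1593] yaw 87.41 j [0.21, 0.56, -0.45, 1.81, 0.32, 0.84, 1.13] F [0.7, -0.3, -0.2] gap 0.0341
 shift now-frame mm [250.6, 32.8, 9.5] | turn deg [0.17, -0.03, 7.41] | shift in final frame [252.7, 0.3, 9.3]
 case {'c': [0.6242, 0.0183], 'yaw': np.float64(88.04), 'cost': np.float64(0.0), 'mar': [0.1203, 0.058], 'mar_yaw': np.float64(87.3), 'z': 0.0481, 'n': 1645}
{'c': [0.6293, 0.0016], 'yaw': np.float64(-1.76), 'cost': np.float64(0.0), 'mar': [0.0478, 0.0196], 'mar_yaw': np.float64(177.9), 'z': 0.0337, 'n': 1224}
 lid  {'c': [0.6144, 0.2523], 'yaw': np.float64(-9.72), 'cost': np.float64(0.015), 'mar': [0.1234, 0.069], 'mar_yaw': np.float64(170.0), 'z': 0.0149, 'n': 8127}
```

View pics/i.png

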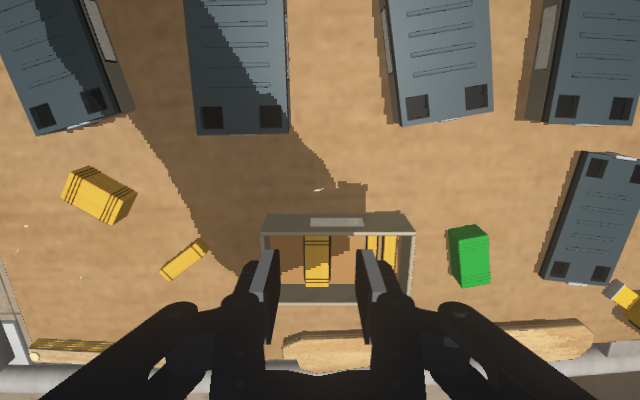

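The bar is in the pocket: its top measures 33.7 mm, against the expected 34. It shows at (316,260) inside the case. Now the lid, at (592,215).

Call:
send_rows:
  linear:
    - [0.03,0.005,0]
    - [0.045,0.007,0]
    - [0.045,0.007,0]
    - [0.045,0.007,0]
    - [0.045,0.005,0]
    - [0.025,0.002,0]
    - [0,0,0]
    - [0,0,0]
  turn:
    - [0,0,0]
    - [0,0,0]
    - [0,0,0]
    - [0,0,0]
    - [0,0,0]
    - [0,0,3.5]
    - [0,0,3.5]
    - [0,0,0]
  hand: 1

```text
time: 9.6
ee_pos: [0.6197, 0.2472, 0.1581]
orientation: [[0.175, 0.985, 0.003], [0.985, -0.175, -0.0], [0.0, 0.003, -1.0]]
contact_force: [-0.3, -1.4, -0.1]
finger_gap: 0.0855
```

Run:
```python
from h import *
d=snap('wrist','j.png');W=cloud(d)
l=fit(W,(.615,.2525),.09,.011,.022,.120,.066);print(' lid ',l)
delta(*l['c'],.05,l['yaw']+90)
s=r.sense();R=np.array(s['orientation']);p=np.array(s['ee_pos'])
T=(W-p)@R
m=(T[...,2]<.02)&(T[...,2]>-.03)&(np.abs(T[...,0])<.07)&(np.abs(T[...,1])<.03)
P=T[m]; print(len(P))
for sx in (-1,1):
    Q=P[P[:,0]*sx>0]; print(sx,len(Q),np.percentile(Q[:,2],[90,99,100]).round(4),np.percentile(Q[:,0],[1,99]).round(4),np.percentile(Q[:,1],[1,99]).round(4))
```

```text
lid  {'c': [0.6146, 0.2532], 'yaw': np.float64(-9.98), 'cost': np.float64(0.004), 'mar': [0.1223, 0.0664], 'mar_yaw': np.float64(170.1), 'z': 0.015, 'n': 10259}
t 9.65 pos [0.6196, 0.2473, 0.1581] yaw 80.05 j [-0.22, 0.7, -0.4, 1.54, 0.31, 0.97, 0.68] F [-1.1, -0.1, 0.1] gap 0.0855
 shift now-frame mm [4.9, -6.2, 108.1] | turn deg [0.17, -0.03, 0.03] | shift in final frame [5.0, -5.9, 108.1]
3778
-1 1896 [-0.0104 -0.0062 -0.0043] [-0.0567 -0.0429] [-0.0117  0.0104]
1 1882 [-0.0102 -0.006  -0.0048] [0.0415 0.0553] [-0.0115  0.0107]
```

View pics/j.png

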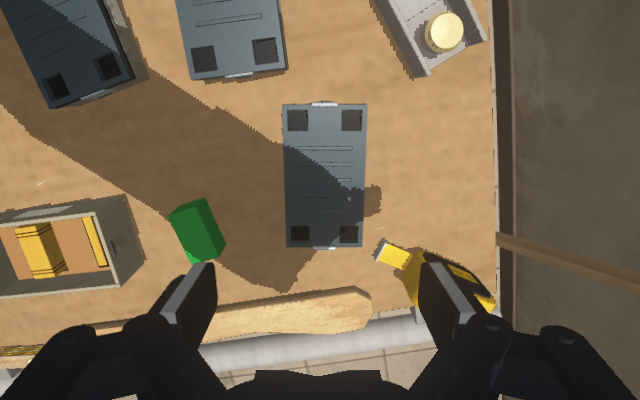

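Call:
send_rows:
  linear:
    - [0.0028,-0.0028,0.03]
    - [0.0028,-0.0028,0.03]
    - [0,0,0.03]
    - [0,0,0.025]
    - [0,0,0.015]
    - [0,0,0.005]
    - [0,0,0]
  turn:
    - [0,0,0]
    - [0,0,0]
    - [0,0,0]
    - [0,0,0]
    - [0,0,0]
    - [0,0,0]
    - [0,0,0]

```text
time: 10.35
ee_pos: [0.6188, 0.249, 0.0196]
orientation: [[0.168, 0.986, 0.006], [0.986, -0.168, -0.0], [0.001, 0.006, -1.0]]
contact_force: [0.4, 0.3, -0.0]
finger_gap: 0.0858
```

Run:
```python
from h import *
delta(.6160,.2537,.008,80.0)
```

```text
t 10.35 pos [0.6188, 0.249, 0.0196] yaw 80.35 j [-0.26, 0.87, -0.35, 1.6, 0.4, 0.74, 0.62] F [0.4, 0.3, -0.0] gap 0.0858
 shift now-frame mm [4.2, -3.7, 11.6] | turn deg [0.33, -0.03, 0.35] | shift in final frame [4.2, -3.6, 11.6]
```

Call:
send_rows:
  linear:
    - [0.004,-0.0036,0.006]
    - [0.0005,-0.0005,0.005]
    - [0,0,0.001]
    - [0,0,0]
  turn:
    - [0.3,0,0.3]
    - [0,0,0]
    - [0,0,0]
    - [0,0,0]

```text
time: 10.75
ee_pos: [0.6171, 0.2551, 0.0098]
orientation: [[0.173, 0.985, 0.004], [0.985, -0.173, 0.002], [0.003, 0.003, -1.0]]
contact_force: [-0.2, 1.1, -0.7]
finger_gap: 0.0857
```

Run:
```python
from h import *
delta(.6160,.2537,.008,80.0)
```

```text
t 10.75 pos [0.6171, 0.2551, 0.0098] yaw 80.03 j [-0.27, 0.89, -0.34, 1.6, 0.4, 0.72, 0.6] F [-0.2, 1.1, -0.7] gap 0.0857
 shift now-frame mm [-1.5, -0.8, 1.8] | turn deg [0.2, -0.17, 0.03] | shift in final frame [-1.5, -0.8, 1.8]
```

Call:
send_rows:
  linear:
    - [-0.0015,-0.001,0.002]
    - [0,0,0]
    - [0,0,0]
    - [0,0,0]
    - [0,0,0]
  turn:
    - [0.2,-0.2,0]
    - [0,0,0]
    - [0,0,0]
    - [0,0,0]
    - [0,0,0]
  hand: 0

```text
time: 11.25
ee_pos: [0.6161, 0.2537, 0.0088]
orientation: [[0.173, 0.985, 0.001], [0.985, -0.173, -0.001], [-0.0, 0.001, -1.0]]
contact_force: [-0.4, 0.7, -0.9]
finger_gap: 0.0641
```

Call:
send_rows:
  linear:
    - [0,0,-0.02]
    - [0,0,-0.03]
    - [0,0,-0.03]
    - [0,0,-0.03]
    - [0,0,0]
  turn:
    - [0,0,0]
    - [0,0,0]
    - [0,0,0]
    - [0,0,0]
    - [0,0,0]

```text
time: 11.75
ee_pos: [0.6151, 0.2533, 0.1212]
orientation: [[0.173, 0.985, -0.002], [0.985, -0.173, -0.002], [-0.002, -0.002, -1.0]]
contact_force: [1.4, 0.1, -0.3]
finger_gap: 0.0641
```

Run:
```python
from h import *
d=snap('wrist','k.png')
delta(.629,.018,.15,-2.64)
```

```text
t 11.8 pos [0.6144, 0.2528, 0.1192] yaw 80.05 j [-0.23, 0.74, -0.39, 1.56, 0.34, 0.91, 0.65] F [0.4, 0.7, -1.8] gap 0.0642
 shift now-frame mm [-228.8, 54.8, -30.2] | turn deg [-0.02, 0.33, 82.69] | shift in final frame [25.4, 233.9, -30.8]
```

View pics/k.png

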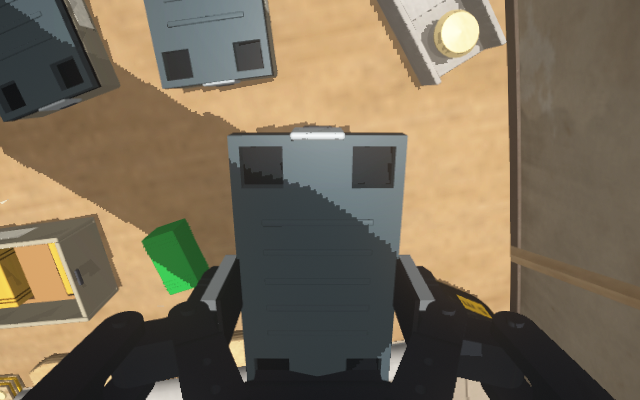

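Call:
send_rows:
  linear:
    - [-0.03,0.007,-0.01]
    - [-0.04,0.01,-0.01]
    - [-0.04,0.01,-0.005]
    - [-0.04,0.01,0]
    - [-0.04,0.01,0]
    - [-0.028,0.006,0]
    - [0,0,0]
    - [0,0,0]
    - [0,0,0]
    - [0,0,0]
  turn:
    - [0,0,0]
    - [0,0,0]
    - [0,0,0]
    - [0,0,0]
    - [0,0,0]
    - [0,0,0]
    - [0,0,8.5]
    - [0,0,8.5]
    - [0,0,8.5]
    - [0,0,8.5]

```text
time: 12.8
ee_pos: [0.6244, 0.0172, 0.1339]
orientation: [[0.696, 0.718, -0.018], [0.718, -0.696, -0.005], [-0.016, -0.01, -1.0]]
contact_force: [0.6, 0.3, -0.7]
finger_gap: 0.0637
```

Call:
send_rows:
  linear:
    - [0,0,0]
    - [0,0,0]
    - [0,0,0]
    - [0,0,0]
    - [0,0,0]
    - [0,0,0]
    - [0,0,0]
  turn:
    - [0,0,8.5]
    - [0,0,8.5]
    - [0,0,8.5]
    - [0,0,8.5]
    - [0,0,8.5]
    - [0,0,4]
    - [0,0,0]

```text
time: 13.5
ee_pos: [0.6204, 0.0159, 0.1255]
orientation: [[0.999, -0.025, -0.029], [-0.025, -1.0, -0.009], [-0.029, 0.009, -1.0]]
contact_force: [-0.5, 1.4, -1.6]
finger_gap: 0.0643
```

```bash
cat >> h.py <<'E'
def held(W,zlo=-.03,zhi=.03,L=.120,Wd=.066):
    """fit a held rectangle's top in tool coordinates (camera bias corrected +0.7,+0.6 mm)"""
    s=r.sense();R=np.array(s['orientation']);p=np.array(s['ee_pos'])
    T=(W-p)@R
    m=np.isfinite(T[...,0])&(np.abs(T[...,0])<.045)&(T[...,1]<-.016)&(T[...,1]>-.075)&(T[...,2]<-zlo)&(T[...,2]>-zhi)
    P=T[m]; z0=np.median(P[:,2]); P=P[np.abs(P[:,2]-z0)<.0025]
    out={'z_top':round(float(-z0),4),'n':len(P)}
    out['front_y']=round(float(np.percentile(P[:,1],.5))+.0006,4)
    rows=[]
    for q in np.arange(-.055,-.019,.006):
        a=P[np.abs(P[:,1]-q)<.0015]
        if len(a)>20: rows.append((round(q,3),round(float(a[:,0].min())+.0007,4),round(float(a[:,0].max())+.0007,4)))
    out['sides']=rows
    # yaw via front edge
    pts=[]
    for q in np.arange(-.028,.029,.004):
        a=P[np.abs(P[:,0]-q)<.0015]
        if len(a)>20: pts.append((q,a[:,1].min()))
    pts=np.array(pts); k=np.polyfit(pts[:,0],pts[:,1],1); out['front_slope_deg']=round(float(np.degrees(np.arctan(k[0]))),2)
    return out
E
python3 - <<'E'
from h import *
d=snap('wrist','l.png');W=cloud(d);print(held(W))
delta(.6302,.0181,.10,-2.65)
E
```

```text
{'z_top': 0.0059, 'n': 15858, 'front_y': -0.0611, 'sides': [(np.float64(-0.055), -0.0325, 0.0336), (np.float64(-0.049), -0.0326, 0.0336), (np.float64(-0.043), -0.0324, 0.0337), (np.float64(-0.037), -0.0324, 0.0337), (np.float64(-0.031), -0.0324, 0.0339), (np.float64(-0.025), -0.0324, 0.0337), (np.float64(-0.019), -0.0326, 0.0339)], 'front_slope_deg': 0.04}
t 13.55 pos [0.6203, 0.016, 0.1254] yaw -1.3 j [-0.1, 0.66, -0.04, 1.68, 0.04, 0.83, -0.18] F [0.2, 0.2, -1.2] gap 0.0641
 shift now-frame mm [10.5, -2.6, 25.1] | turn deg [0.54, 1.65, 1.36] | shift in final frame [9.7, -2.6, 25.4]
```

View pics/l.png

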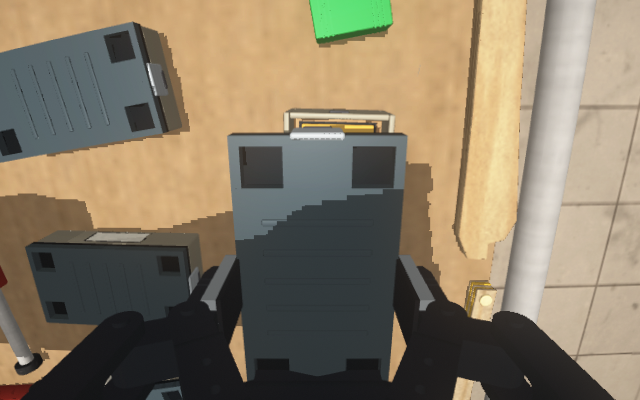

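Call:
send_rows:
  linear:
    - [0.0105,-0.002,0.012]
    - [0,0,0.012]
    - [0,0,0.01]
    - [0,0,0.002]
    - [0,0,0]
  turn:
    - [0.5,1.6,1.4]
    - [0,0,0]
    - [0,0,0]
    - [0,0,0]
    - [0,0,0]

```text
time: 14.05
ee_pos: [0.6291, 0.0171, 0.0853]
orientation: [[0.999, -0.038, -0.005], [-0.038, -0.999, -0.001], [-0.005, 0.002, -1.0]]
contact_force: [0.0, -0.0, -0.9]
finger_gap: 0.0637
```

Run:
```python
from h import *
d=snap('wrist','m.png');d=snap('side','m2.png')
cv2.imwrite('pics/m2c.png',cv2.resize(cv2.imread('pics/m2.png')[130:230,340:450],None,fx=5,fy=5,interpolation=cv2.INTER_CUBIC))
delta(.6302,.0174,.065,-2.65)
```

```text
t 14.15 pos [0.6294, 0.0172, 0.0859] yaw -2.19 j [-0.1, 0.72, -0.03, 1.69, 0.03, 0.73, -0.19] F [0.2, 0.9, -0.1] gap 0.0638
 shift now-frame mm [0.8, -0.3, 20.9] | turn deg [0.08, 0.21, 0.46] | shift in final frame [0.8, -0.3, 20.9]
```

View pics/m2c.png

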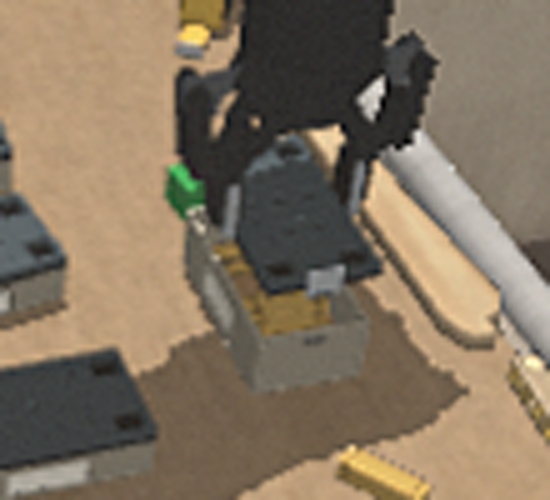

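View pics/m.png

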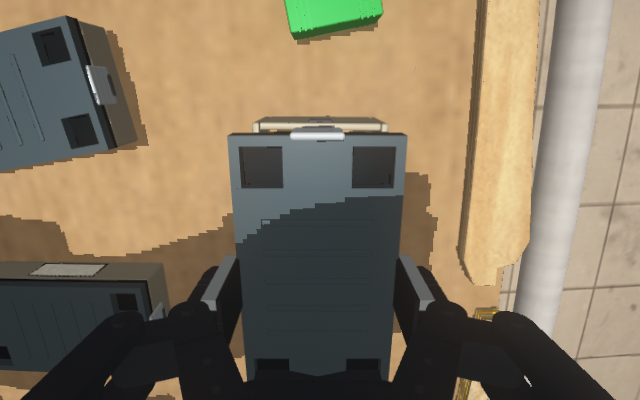

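Run:
```python
from h import *
d=snap('wrist','m3.png');W=cloud(d);print(held(W))
s=r.sense();R=np.array(s['orientation']);p=np.array(s['ee_pos'])
P=top(W,(.632,.078),.05,.044,.052); print(len(P),P.min(0).round(4),P.max(0).round(4))
T=(P-p)@R; print('rim in tool',T.min(0).round(4),T.max(0).round(4))
for q in np.arange(-.03,.031,.006):
    a=T[np.abs(T[:,0]-q)<.001]; print(q.round(3),len(a),a[:,1].min().round(4))
```

```text
{'z_top': 0.0056, 'n': 15855, 'front_y': -0.061, 'sides': [(np.float64(-0.055), -0.0328, 0.0331), (np.float64(-0.049), -0.0331, 0.0332), (np.float64(-0.043), -0.033, 0.0335), (np.float64(-0.037), -0.0329, 0.0335), (np.float64(-0.031), -0.033, 0.0334), (np.float64(-0.025), -0.0328, 0.0336), (np.float64(-0.019), -0.0328, 0.0334)], 'front_slope_deg': -0.03}
1019 [0.5993 0.0725 0.044 ] [0.6653 0.0796 0.0504]
rim in tool [-0.0325 -0.0622  0.0357] [ 0.0336 -0.0565  0.0422]
-0.03 46 -0.0613
-0.024 36 -0.0614
-0.018 35 -0.0612
-0.012 27 -0.0612
-0.006 18 -0.0611
-0.0 22 -0.0621
0.006 21 -0.0622
0.012 34 -0.061
0.018 31 -0.061
0.024 33 -0.0609
0.03 39 -0.0608
```

Call:
send_rows:
  linear:
    - [0.001,0,0.006]
    - [0,0,0.008]
    - [0,0,0.006]
    - [0,0,0.001]
    - [0,0,0]
  turn:
    - [0,0.2,0.5]
    - [0,0,0]
    - [0,0,0]
    - [0,0,0]
    - [0,0,0]

```text
time: 14.7
ee_pos: [0.6311, 0.0172, 0.064]
orientation: [[0.999, -0.048, 0.002], [-0.048, -0.999, -0.001], [0.002, 0.001, -1.0]]
contact_force: [-0.3, 0.2, -0.3]
finger_gap: 0.0641
```

Run:
```python
from h import *
delta(.6303,.0173,.053,-2.65)
```

```text
t 14.7 pos [0.6311, 0.0172, 0.064] yaw -2.73 j [-0.1, 0.75, -0.03, 1.7, 0.04, 0.69, -0.2] F [-0.3, 0.2, -0.3] gap 0.0641
 shift now-frame mm [-0.8, -0.1, 11.0] | turn deg [0.07, -0.1, -0.08] | shift in final frame [-0.8, -0.1, 11.0]
```

Call:
send_rows:
  linear:
    - [-0.0007,0,0.003]
    - [0,0,0.003]
    - [0,0,0.003]
    - [0,0,0.001]
    - [0,0,0]
  turn:
    - [0,0,0]
    - [0,0,0]
    - [0,0,0]
    - [0,0,0]
    - [0,0,0]

```text
time: 15.2
ee_pos: [0.6304, 0.0172, 0.0533]
orientation: [[0.999, -0.047, 0.002], [-0.047, -0.999, -0.001], [0.002, 0.001, -1.0]]
contact_force: [0.3, -0.7, -1.1]
finger_gap: 0.0639
```

Call:
send_rows:
  linear:
    - [0,0,0.0015]
    - [0,0,0.001]
  turn:
    - [0,0,0]
    - [0,0,0]

```text
time: 15.4
ee_pos: [0.6305, 0.0172, 0.0513]
orientation: [[0.999, -0.048, 0.002], [-0.048, -0.999, -0.001], [0.002, 0.001, -1.0]]
contact_force: [-6.6, 0.4, 18.3]
finger_gap: 0.0641
```

Call:
send_rows:
  linear:
    - [0,0,0]
    - [0,0,0]
    - [0,0,0]
  turn:
    - [0,0,0]
    - [0,0,0]
    - [0,0,0]
  hand: 1

```text
time: 15.7
ee_pos: [0.6308, 0.0173, 0.0515]
orientation: [[0.999, -0.048, 0.003], [-0.048, -0.999, -0.001], [0.003, 0.001, -1.0]]
contact_force: [-0.5, 1.2, -0.1]
finger_gap: 0.0856
```

Call:
send_rows:
  linear:
    - [0,0,-0.01]
    - [0,0,-0.03]
    - [0,0,-0.04]
    - [-0.02,0,-0.04]
    - [-0.03,0,-0.02]
    - [0,0,0]
    - [0,0,0]
  turn:
    - [0,0,0]
    - [0,0,0]
    - [0,0,0]
    - [0,0,0]
    - [0,0,0]
    - [0,0,0]
    - [0,0,0]

```text
time: 16.4
ee_pos: [0.579, 0.0199, 0.2005]
orientation: [[0.999, -0.048, 0.005], [-0.048, -0.999, -0.001], [0.005, 0.0, -1.0]]
contact_force: [-0.4, -0.1, -0.1]
finger_gap: 0.0856
```

Run:
```python
from h import *
d=snap('wrist','n.png');W=cloud(d)
print('lid',fit(W,(.63,.018),.09,.051,.068,.120,.066))
for c in [(.458,.093),(.462,-.045)]: print(fit(W,c,.085,.037,.047,.120,.066))
delta(.4579,.0931,.15,97.6)
```

```text
lid {'c': [0.6304, 0.0178], 'yaw': np.float64(87.12), 'cost': np.float64(0.005), 'mar': [0.1227, 0.0663], 'mar_yaw': np.float64(87.0), 'z': 0.0576, 'n': 11176}
{'c': [0.4578, 0.093], 'yaw': np.float64(7.52), 'cost': np.float64(0.003), 'mar': [0.1222, 0.0667], 'mar_yaw': np.float64(7.6), 'z': 0.0407, 'n': 10690}
{'c': [0.4618, -0.0449], 'yaw': np.float64(-1.74), 'cost': np.float64(0.005), 'mar': [0.1218, 0.0674], 'mar_yaw': np.float64(178.0), 'z': 0.0408, 'n': 6728}
t 16.45 pos [0.5791, 0.0198, 0.2003] yaw -2.74 j [-0.11, 0.49, -0.03, 1.77, 0.02, 0.88, -0.21] F [0.3, -0.8, 0.8] gap 0.0856
 shift now-frame mm [-124.8, -67.4, 49.7] | turn deg [-0.15, -0.24, 79.66] | shift in final frame [-88.7, 110.4, 50.3]
```

View pics/n.png

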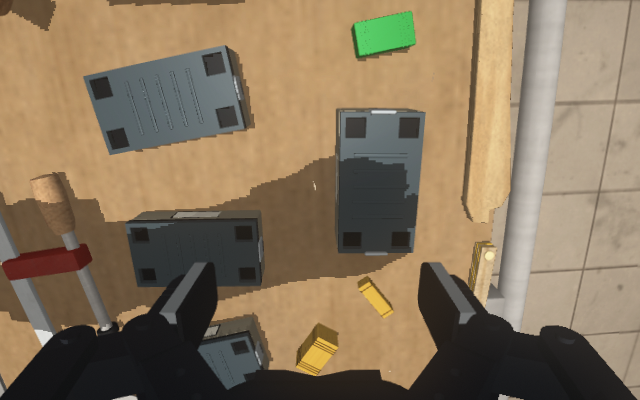

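The lid is fully on: its top reads 57.6 mm against 58 expected. Now the closed case at (165,100), centred at (0.458, 0.093).

Call:
send_rows:
  linear:
    - [-0.02,-0.011,0]
    - [-0.03,-0.016,0.01]
    - [-0.03,-0.016,0.01]
    - [-0.03,-0.016,0.01]
    - [-0.01,-0.006,0]
    - [0,0,0]
    - [0,0,0]
    - [0,0,0]
    - [0,0,0]
    - [0,0,0]
  turn:
    - [0,0,0]
    - [0,0,0]
    - [0,0,0]
    - [0,0,0]
    - [0,0,8.5]
    - [0,0,8.5]
    - [0,0,8.5]
    - [0,0,8.5]
    - [0,0,8.5]
    - [0,0,8.5]

```text
time: 17.45
ee_pos: [0.46, 0.0924, 0.1625]
orientation: [[0.578, -0.816, -0.004], [-0.816, -0.578, -0.004], [0.001, 0.006, -1.0]]
contact_force: [0.1, -0.8, -0.7]
finger_gap: 0.0855
```

Call:
send_rows:
  linear:
    - [0,0,0]
    - [0,0,0]
    - [0,0,0]
    - [0,0,0]
    - [0,0,0]
  turn:
    - [0,0,8.5]
    - [0,0,8.5]
    - [0,0,8.5]
    - [0,0,3]
    - [0,0,0]

```text
time: 17.95
ee_pos: [0.4613, 0.0925, 0.1594]
orientation: [[0.107, -0.994, -0.008], [-0.994, -0.107, -0.008], [0.007, 0.009, -1.0]]
contact_force: [0.7, 0.1, -0.2]
finger_gap: 0.0853
```

Run:
```python
from h import *
d=snap('wrist','o.png');W=cloud(d)
c=fit(W,(.458,.093),.085,.037,.047,.120,.066); print(c)
delta(*(c['c'] if c else (.4578,.093)),.015,97.6)
```

```text
{'c': [0.4579, 0.0929], 'yaw': np.float64(7.59), 'cost': np.float64(0.003), 'mar': [0.1222, 0.0663], 'mar_yaw': np.float64(7.6), 'z': 0.0407, 'n': 11735}
t 18.0 pos [0.4613, 0.0925, 0.1594] yaw -83.74 j [-0.57, 0.42, 0.31, 2.08, -0.19, 0.68, -1.6] F [0.1, -0.2, -0.5] gap 0.0852
 shift now-frame mm [-1.8, 2.0, 144.4] | turn deg [0.52, -0.39, -1.34] | shift in final frame [-0.8, 3.3, 144.4]
```

View pics/o.png

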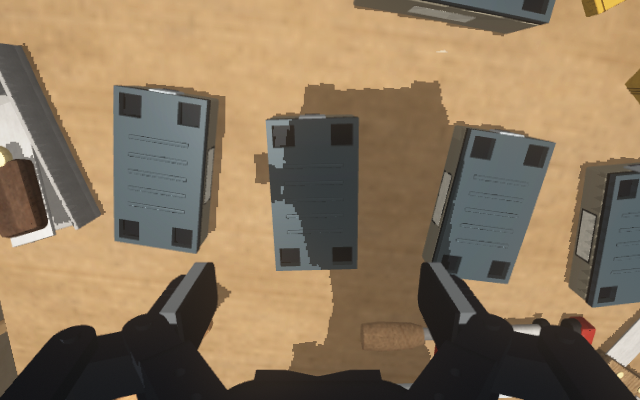

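Call:
send_rows:
  linear:
    - [-0.001,0.003,0.03]
    - [0,0,0.03]
    - [0,0,0.03]
    - [0,0,0.025]
    - [0,0,0.012]
    - [0,0,0.003]
    - [0,0,0]
  turn:
    - [0.5,-0.4,-1.4]
    - [0,0,0]
    - [0,0,0]
    - [0,0,0]
    - [0,0,0]
    - [0,0,0]
    - [0,0,0]

```text
time: 18.7
ee_pos: [0.4595, 0.0936, 0.0234]
orientation: [[0.149, -0.989, -0.0], [-0.989, -0.149, 0.002], [-0.002, 0.0, -1.0]]
contact_force: [0.9, 0.4, 1.0]
finger_gap: 0.0858
```

Run:
```python
from h import *
delta(.4579,.0930,.015,97.6)
```

```text
t 18.7 pos [0.4595, 0.0936, 0.0234] yaw -81.41 j [-0.44, 0.67, 0.16, 2.15, -0.29, 0.34, -1.47] F [0.9, 0.4, 1.0] gap 0.0858
 shift now-frame mm [0.4, 1.7, 8.4] | turn deg [0.01, 0.1, 0.99] | shift in final frame [0.4, 1.7, 8.4]
```

Call:
send_rows:
  linear:
    - [0.0004,0.0017,0.004]
    - [0,0,0]
    - [0,0,0]
  turn:
    - [0,0,1]
    - [0,0,0]
    - [0,0,0]

```text
time: 19.0
ee_pos: [0.4587, 0.0932, 0.0206]
orientation: [[0.132, -0.991, 0.002], [-0.991, -0.132, 0.003], [-0.002, -0.002, -1.0]]
contact_force: [-1.0, -0.2, -0.3]
finger_gap: 0.0855
```

Call:
send_rows:
  linear:
    - [0,0,0]
    - [0,0,0]
    - [0,0,0]
    - [0,0,0]
  turn:
    - [0,0,0]
    - [0,0,0]
    - [0,0,0]
    - [0,0,0]
  hand: 0

```text
time: 19.4
ee_pos: [0.4594, 0.0926, 0.022]
orientation: [[0.132, -0.991, 0.004], [-0.991, -0.132, 0.002], [-0.002, -0.004, -1.0]]
contact_force: [0.1, 0.4, -2.9]
finger_gap: 0.0646
```

Call:
send_rows:
  linear:
    - [0,0,-0.02]
    - [0,0,-0.04]
    - [0,0,-0.04]
    - [0,0,-0.03]
    - [0,0,0]
  turn:
    - [0,0,0]
    - [0,0,0]
    - [0,0,0]
    - [0,0,0]
    - [0,0,0]

```text
time: 19.9
ee_pos: [0.4576, 0.0925, 0.1555]
orientation: [[0.132, -0.991, 0.0], [-0.991, -0.132, 0.002], [-0.002, -0.0, -1.0]]
contact_force: [0.3, -0.7, -4.4]
finger_gap: 0.0649
```

Run:
```python
from h import *
d=snap('wrist','p.png')
delta(.6304,.018,.15,-2.8)
```

```text
t 19.95 pos [0.4569, 0.0924, 0.1539] yaw -82.38 j [-0.56, 0.42, 0.3, 2.1, -0.2, 0.65, -1.56] F [0.9, -0.3, -5.0] gap 0.065
 shift now-frame mm [96.8, -162.1, 3.5] | turn deg [0.01, 0.14, -79.58] | shift in final frame [176.9, 65.9, 3.9]
```

View pics/p.png

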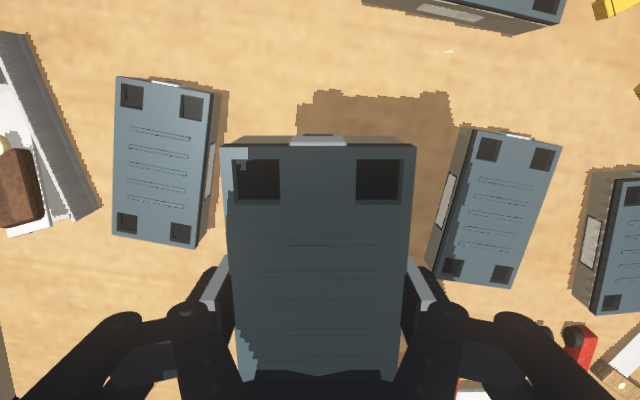

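Call:
send_rows:
  linear:
    - [0.012,-0.02,0]
    - [0.022,-0.036,0]
    - [0.022,-0.036,0]
    - [0.022,-0.036,0]
    - [0.015,-0.026,0]
    - [0,0,0]
    - [0,0,0]
    - [0,0,0]
    - [0,0,0]
    - [0,0,0]
  turn:
    - [0,0,0]
    - [0,0,0]
    - [0,0,0]
    - [0,0,0]
    - [0,0,0]
    - [0,0,-8.5]
    - [0,0,-8.5]
    - [0,0,-8.5]
    - [0,0,-8.5]
    - [0,0,-8.5]

```text
time: 20.95
ee_pos: [0.6207, 0.0197, 0.1332]
orientation: [[0.778, -0.628, -0.024], [-0.628, -0.778, 0.003], [-0.021, 0.013, -1.0]]
contact_force: [-0.5, -0.0, -3.2]
finger_gap: 0.065
```

Call:
send_rows:
  linear:
    - [0,0,0]
    - [0,0,0]
    - [0,0,0]
    - [0,0,0]
    - [0,0,0]
    - [0,0,0]
  turn:
    - [0,0,-8.5]
    - [0,0,-8.5]
    - [0,0,-8.5]
    - [0,0,-8.5]
    - [0,0,-2]
    - [0,0,0]

```text
time: 21.55
ee_pos: [0.6151, 0.0209, 0.1202]
orientation: [[0.998, -0.037, -0.04], [-0.037, -0.999, 0.008], [-0.041, -0.006, -0.999]]
contact_force: [-0.5, -0.5, -3.9]
finger_gap: 0.0649
```

Run:
```python
from h import *
d=snap('wrist','q.png');W=cloud(d);print(held(W))
delta(.6304,.018,.11,-2.8)
```

```text
{'z_top': 0.0186, 'n': 17965, 'front_y': -0.0576, 'sides': [(np.float64(-0.055), -0.0328, 0.0333), (np.float64(-0.049), -0.0328, 0.0334), (np.float64(-0.043), -0.0326, 0.0333), (np.float64(-0.037), -0.0327, 0.0334), (np.float64(-0.031), -0.0327, 0.0332), (np.float64(-0.025), -0.033, 0.0334), (np.float64(-0.019), -0.0326, 0.0335)], 'front_slope_deg': -0.18}
t 21.6 pos [0.615, 0.0208, 0.1201] yaw -2.2 j [-0.06, 0.67, -0.09, 1.68, 0.06, 0.83, -0.22] F [-0.4, -0.6, -5.4] gap 0.0649
 shift now-frame mm [15.9, 2.3, 9.4] | turn deg [-0.33, 2.35, 0.59] | shift in final frame [15.5, 2.0, 10.1]
```

Call:
send_rows:
  linear:
    - [0.008,0.001,0.004]
    - [0.008,0.001,0.006]
    - [0,0,0.004]
    - [0,0,0]
  turn:
    - [-0.3,2.3,0.6]
    - [0,0,0]
    - [0,0,0]
    - [0,0,0]

```text
time: 22.0
ee_pos: [0.6301, 0.0184, 0.1019]
orientation: [[0.999, -0.053, -0.005], [-0.053, -0.999, 0.001], [-0.006, -0.001, -1.0]]
contact_force: [-0.7, -0.9, -4.0]
finger_gap: 0.0652
```

```bash
cat >> h.py <<'E'
def prof(T,name):
    o=[]
    for q in np.arange(-.03,.0301,.006):
        a=T[np.abs(T[:,0]-q)<.001]
        if len(a)>3: o.append((round(q*1000),round(float(a[:,1].min())*1000,1)))
    print(name,'front',o)
    e=[a for a in o if abs(a[0])>=18]
    if len(e)>2:
        k=np.polyfit(*zip(*e),1); print('   edge y at x0 (ends only) %.2f mm, slope %.2f deg'%(k[1],np.degrees(np.arctan(k[0]))))
def pair(W,zl,zh,c=(.63,.078)):
    """held top and the visible front strip of what is below (world z in zl..zh), both in tool coords, uncorrected"""
    s=r.sense();R=np.array(s['orientation']);p=np.array(s['ee_pos'])
    T=(W-p)@R
    m=np.isfinite(T[...,0])&(np.abs(T[...,0])<.045)&(T[...,1]<-.016)&(T[...,1]>-.075)&(T[...,2]<.03)&(T[...,2]>-.03)
    P=T[m]; z0=np.median(P[:,2]); P=P[np.abs(P[:,2]-z0)<.0025]
    print('held top above TCP %.1f mm'%(-z0*1000)); prof(P,'held')
    a=P[(P[:,1]<-.02)&(P[:,1]>-.05)]; print('   held x',[ (round(float(b[:,0].min())*1000,1),round(float(b[:,0].max())*1000,1)) for b in [P[np.abs(P[:,1]-q)<.0015] for q in (-.05,-.04,-.03,-.02)]])
    B=top(W,c,.06,zl,zh)
    if B is None: print('below none');return
    B=(B-p)@R; print('below n',len(B),'x',(B[:,0].min()*1000).round(1),(B[:,0].max()*1000).round(1)); prof(B,'below')
E
python3 - <<'E'
from h import *
d=snap('wrist','s.png');W=cloud(d)
pair(W,.054,.062)
delta(.6304,.018,.085,-2.8)
E
```

```text
held top above TCP 18.2 mm
held front [(-30, -58.2), (-24, -58.3), (-18, -58.2), (-12, -58.2), (-6, -59.4), (0, -59.1), (6, -59.1), (12, -58.1), (18, -58.1), (24, -58.1), (30, -58.2)]
   edge y at x0 (ends only) -58.18 mm, slope 0.11 deg
   held x [(-33.6, 32.6), (-33.5, 32.6), (-33.4, 32.4), (-33.6, 32.6)]
below n 1299 x -33.0 33.1
below front [(-30, -58.9), (-24, -59.0), (-18, -59.1), (-12, -59.1), (-6, -60.6), (0, -60.7), (6, -60.7), (12, -59.2), (18, -59.2), (24, -59.3), (30, -59.3)]
   edge y at x0 (ends only) -59.13 mm, slope -0.33 deg
t 22.05 pos [0.6303, 0.0184, 0.1022] yaw -3.05 j [-0.07, 0.7, -0.08, 1.68, 0.07, 0.77, -0.24] F [-0.1, -0.3, -4.2] gap 0.0647
 shift now-frame mm [0.2, 0.4, 17.2] | turn deg [-0.07, 0.29, -0.25] | shift in final frame [0.2, 0.4, 17.2]
```

View pics/s.png

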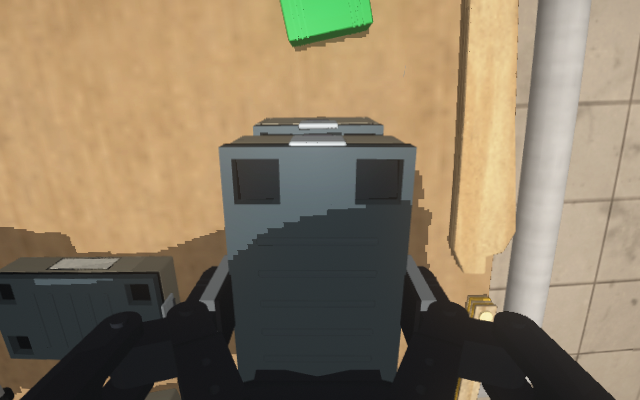

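Call:
send_rows:
  linear:
    - [0.0005,-0.001,0.007]
    - [0,0,0.007]
    - [0,0,0.003]
    - [0,0,0]
  turn:
    - [0,0.3,-0.3]
    - [0,0,0]
    - [0,0,0]
    - [0,0,0]

```text
time: 22.45
ee_pos: [0.6306, 0.0197, 0.0837]
orientation: [[0.999, -0.048, -0.0], [-0.048, -0.999, 0.001], [-0.0, -0.001, -1.0]]
contact_force: [-0.4, 0.3, -3.1]
finger_gap: 0.0649
```

Run:
```python
from h import *
d=snap('wrist','s2.png');W=cloud(d)
pair(W,.054,.062)
delta(.6308,.0193,.0744,-2.8)
```

```text
held top above TCP 18.3 mm
held front [(-30, -58.3), (-24, -58.3), (-18, -58.2), (-12, -58.2), (-6, -59.1), (0, -59.1), (6, -58.5), (12, -58.2), (18, -58.2), (24, -58.1), (30, -58.2)]
   edge y at x0 (ends only) -58.22 mm, slope 0.12 deg
   held x [(-33.5, 32.6), (-33.4, 32.9), (-33.4, 32.6), (-33.5, 32.6)]
below n 647 x -33.3 32.9
below front [(-30, -57.9), (-24, -57.9), (-18, -57.9), (-12, -57.9), (-6, -59.4), (0, -59.4), (6, -59.3), (12, -57.9), (18, -58.0), (24, -57.9), (30, -57.9)]
   edge y at x0 (ends only) -57.92 mm, slope -0.03 deg
t 22.5 pos [0.6306, 0.0197, 0.0839] yaw -2.73 j [-0.07, 0.72, -0.08, 1.69, 0.08, 0.73, -0.24] F [0.1, -0.2, -4.3] gap 0.0648
 shift now-frame mm [0.2, 0.4, 9.5] | turn deg [-0.09, 0.01, 0.07] | shift in final frame [0.2, 0.4, 9.5]
```

Call:
send_rows:
  linear:
    - [0.0002,0.0003,0.003]
    - [0,0,0.003]
    - [0,0,0.002]
    - [0,0,0.001]
  turn:
    - [0,0,0]
    - [0,0,0]
    - [0,0,0]
    - [0,0,0]

```text
time: 22.9
ee_pos: [0.6312, 0.0193, 0.0748]
orientation: [[0.999, -0.048, 0.001], [-0.048, -0.999, 0.002], [0.001, -0.002, -1.0]]
contact_force: [-0.3, 0.4, -3.8]
finger_gap: 0.0647
```

Inserted (z = 0.0748, well below the not-home height). A small push to touch, then release.

Call:
send_rows:
  linear:
    - [0,0,0.0015]
    - [0,0,0.001]
  turn:
    - [0,0,0]
    - [0,0,0]

```text
time: 23.1
ee_pos: [0.6315, 0.0193, 0.073]
orientation: [[0.999, -0.048, 0.002], [-0.048, -0.999, 0.002], [0.002, -0.002, -1.0]]
contact_force: [-6.8, -0.5, 19.4]
finger_gap: 0.0647
```

Call:
send_rows:
  linear:
    - [0,0,0]
    - [0,0,0]
    - [0,0,0]
  turn:
    - [0,0,0]
    - [0,0,0]
    - [0,0,0]
  hand: 1

```text
time: 23.4
ee_pos: [0.6323, 0.0194, 0.0738]
orientation: [[0.999, -0.048, 0.003], [-0.048, -0.999, 0.002], [0.003, -0.002, -1.0]]
contact_force: [-0.2, -0.5, 0.3]
finger_gap: 0.0861
```

Call:
send_rows:
  linear:
    - [0,0,-0.01]
    - [0,0,-0.03]
    - [0,0,-0.04]
    - [-0.02,0,-0.04]
    - [-0.03,0,-0.02]
    - [0,0,0]
    - [0,0,0]
  turn:
    - [0,0,0]
    - [0,0,0]
    - [0,0,0]
    - [0,0,0]
    - [0,0,0]
    - [0,0,0]
    - [0,0,0]

```text
time: 24.1
ee_pos: [0.5806, 0.0217, 0.223]
orientation: [[0.999, -0.048, 0.006], [-0.048, -0.999, 0.002], [0.006, -0.002, -1.0]]
contact_force: [-0.3, 0.4, -0.5]
finger_gap: 0.0856
```

Run:
```python
from h import *
d=snap('wrist','t.png');W=cloud(d)
print('top',fit(W,(.63,.018),.09,.08,.11,.120,.066))
for c in [(.462,-.045)]: print(fit(W,c,.085,.037,.047,.120,.066))
delta(.4618,-.0449,.17,88.2)
```

```text
top {'c': [0.6314, 0.0176], 'yaw': np.float64(87.21), 'cost': np.float64(0.003), 'mar': [0.1219, 0.0662], 'mar_yaw': np.float64(87.2), 'z': 0.0923, 'n': 12290}
{'c': [0.4616, -0.0448], 'yaw': np.float64(-1.76), 'cost': np.float64(0.006), 'mar': [0.1229, 0.0673], 'mar_yaw': np.float64(178.3), 'z': 0.0408, 'n': 6323}
t 24.15 pos [0.5806, 0.0217, 0.2228] yaw -2.76 j [-0.07, 0.47, -0.09, 1.74, 0.05, 0.93, -0.23] F [0.1, -0.6, 0.8] gap 0.0855
 shift now-frame mm [-115.7, 72.3, 52.0] | turn deg [-0.35, -0.13, 89.04] | shift in final frame [70.3, 116.6, 52.8]
```

View pics/t.png

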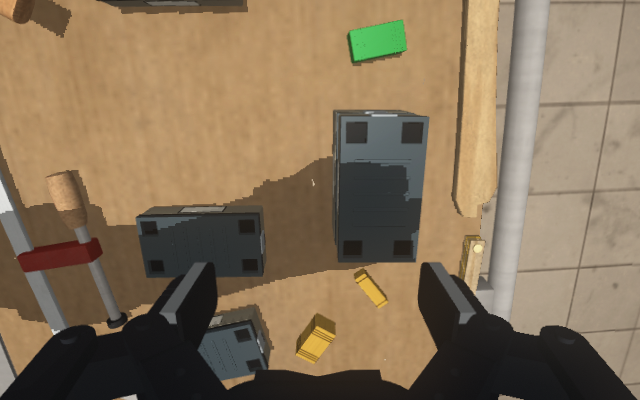

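Case 1 is home: its top is at 92.3 mm, against 93 home and 99 if not dropped in. Now the second case, at (200,245).

Call:
send_rows:
  linear:
    - [-0.02,0.012,0]
    - [-0.028,0.018,0.01]
    - [-0.028,0.018,0.01]
    - [-0.028,0.018,0.01]
    - [-0.008,0.005,0.01]
    - [0,0,0]
    - [0,0,0]
    - [0,0,0]
    - [0,0,0]
    - [0,0,0]
  turn:
    - [0,0,0]
    - [0,0,0]
    - [0,0,0]
    - [0,0,0]
    - [0,0,8.5]
    - [0,0,8.5]
    - [0,0,8.5]
    - [0,0,8.5]
    - [0,0,8.5]
    - [0,0,8.5]

```text
time: 25.15
ee_pos: [0.4625, -0.0471, 0.1743]
orientation: [[0.583, -0.813, -0.004], [-0.813, -0.583, 0.002], [-0.004, 0.002, -1.0]]
contact_force: [-0.1, -0.9, 0.1]
finger_gap: 0.0855
```

Call:
send_rows:
  linear:
    - [0,0,0]
    - [0,0,0]
    - [0,0,0]
    - [0,0,0]
    - [0,0,0]
    - [0,0,0]
  turn:
    - [0,0,8.5]
    - [0,0,8.5]
    - [0,0,8.5]
    - [0,0,8.5]
    - [0,0,3]
    - [0,0,0]

```text
time: 25.75
ee_pos: [0.464, -0.0475, 0.1706]
orientation: [[-0.037, -0.999, -0.01], [-0.999, 0.037, -0.001], [0.001, 0.01, -1.0]]
contact_force: [0.5, -0.5, 0.1]
finger_gap: 0.0854
```

Run:
```python
from h import *
d=snap('wrist','u.png');W=cloud(d)
c=fit(W,(.4617,-.0449),.085,.037,.047,.120,.066); print(c)
delta(*(c['c']),.02,c['yaw']+90)
```

```text
{'c': [0.462, -0.0454], 'yaw': np.float64(-1.82), 'cost': np.float64(0.003), 'mar': [0.1218, 0.0663], 'mar_yaw': np.float64(178.1), 'z': 0.0408, 'n': 10893}
t 25.8 pos [0.464, -0.0474, 0.1706] yaw -91.99 j [-0.26, 0.39, 0.29, 2.08, -0.17, 0.7, -1.46] F [-0.7, -0.4, -0.2] gap 0.0857
 shift now-frame mm [-2.1, 0.5, 150.6] | turn deg [0.59, -0.06, -0.17] | shift in final frame [-2.0, 2.1, 150.6]
```

View pics/u.png

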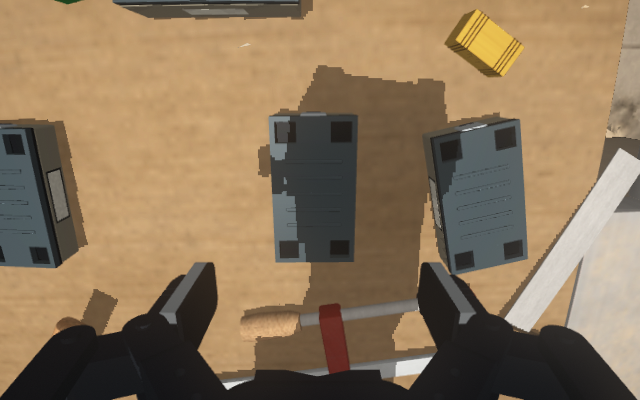

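Call:
send_rows:
  linear:
    - [-0.002,0.0025,0.03]
    - [0,0,0.035]
    - [0,0,0.035]
    - [0,0,0.025]
    - [0,0,0.012]
    - [0,0,0.003]
    - [0,0,0]
  turn:
    - [0.6,0,0]
    - [0,0,0]
    - [0,0,0]
    - [0,0,0]
    - [0,0,0]
    - [0,0,0]
    - [0,0,0]

```text
time: 26.5
ee_pos: [0.4632, -0.0453, 0.0244]
orientation: [[-0.019, -1.0, 0.001], [-1.0, 0.019, 0.0], [-0.0, -0.001, -1.0]]
contact_force: [0.1, -0.1, -0.2]
finger_gap: 0.0858
```

Run:
```python
from h import *
delta(.4618,-.0452,.02,88.2)
```

```text
t 26.5 pos [0.4632, -0.0453, 0.0244] yaw -91.11 j [-0.14, 0.66, 0.15, 2.16, -0.28, 0.34, -1.35] F [0.1, -0.1, -0.2] gap 0.0858
 shift now-frame mm [-0.1, 1.4, 4.4] | turn deg [-0.06, 0.01, 0.69] | shift in final frame [-0.1, 1.4, 4.4]
```

Call:
send_rows:
  linear:
    - [0,0.002,0.004]
    - [0,0.001,0.001]
    - [0,0,0]
  turn:
    - [0,0,0.7]
    - [0,0,0]
    - [0,0,0]

```text
time: 26.8
ee_pos: [0.461, -0.0452, 0.0205]
orientation: [[-0.031, -1.0, 0.003], [-1.0, 0.031, 0.0], [-0.0, -0.003, -1.0]]
contact_force: [-0.1, 0.6, 0.6]
finger_gap: 0.0855
```

Call:
send_rows:
  linear:
    - [0,0,0]
    - [0,0,0]
    - [0,0,0]
    - [0,0,0]
  turn:
    - [0,0,0]
    - [0,0,0]
    - [0,0,0]
    - [0,0,0]
  hand: 0

```text
time: 27.2
ee_pos: [0.4616, -0.0458, 0.022]
orientation: [[-0.032, -0.999, 0.006], [-1.0, 0.032, -0.0], [0.0, -0.006, -1.0]]
contact_force: [0.1, -0.1, -1.5]
finger_gap: 0.0649
```

Call:
send_rows:
  linear:
    - [0,0,-0.02]
    - [0,0,-0.04]
    - [0,0,-0.045]
    - [0,0,-0.045]
    - [0,0,-0.03]
    - [0,0,0]
  turn:
    - [0,0,0]
    - [0,0,0]
    - [0,0,0]
    - [0,0,0]
    - [0,0,0]
    - [0,0,0]

```text
time: 27.8
ee_pos: [0.4596, -0.0453, 0.2081]
orientation: [[-0.031, -1.0, 0.003], [-1.0, 0.031, 0.001], [-0.001, -0.003, -1.0]]
contact_force: [-0.2, -0.7, -2.5]
finger_gap: 0.0648
```

Run:
```python
from h import *
d=snap('wrist','v.png');W=cloud(d);print(held(W))
delta(.631,.0185,.19,-2.8)
```

```text
{'z_top': 0.0203, 'n': 19251, 'front_y': -0.06, 'sides': [(np.float64(-0.055), -0.0316, 0.0344), (np.float64(-0.049), -0.0316, 0.0346), (np.float64(-0.043), -0.0316, 0.0344), (np.float64(-0.037), -0.0315, 0.0344), (np.float64(-0.031), -0.0317, 0.0345), (np.float64(-0.025), -0.0315, 0.0345), (np.float64(-0.019), -0.0317, 0.0348)], 'front_slope_deg': 0.09}
t 27.85 pos [0.4591, -0.0452, 0.2065] yaw -91.75 j [-0.3, 0.32, 0.33, 2.06, -0.15, 0.78, -1.48] F [1.3, 0.5, -1.0] gap 0.0646
 shift now-frame mm [-68.9, -169.9, 16.7] | turn deg [-0.08, -0.02, -88.95] | shift in final frame [168.6, -72.0, 16.5]
```

Call:
send_rows:
  linear:
    - [-0.009,-0.022,0]
    - [-0.015,-0.037,0]
    - [-0.015,-0.037,0]
    - [-0.015,-0.037,0]
    - [-0.013,-0.033,0]
    - [0,0,0]
    - [0,0,0]
    - [0,0,0]
    - [0,0,0]
    - [0,0,0]
  turn:
    - [0,0,0]
    - [0,0,0]
    - [0,0,0]
    - [0,0,0]
    - [0,0,0]
    - [0,0,-8.5]
    - [0,0,-8.5]
    - [0,0,-8.5]
    - [0,0,-8.5]
    - [0,0,-8.5]

```text
time: 28.85
ee_pos: [0.6271, 0.0217, 0.1874]
orientation: [[0.661, -0.75, -0.021], [-0.75, -0.661, 0.002], [-0.015, 0.014, -1.0]]
contact_force: [0.5, 0.2, -2.2]
finger_gap: 0.0648
```

Call:
send_rows:
  linear:
    - [0,0,0]
    - [0,0,0]
    - [0,0,0]
    - [0,0,0]
    - [0,0,0]
    - [0,0,0]
    - [0,0,0]
  turn:
    - [0,0,-8.5]
    - [0,0,-8.5]
    - [0,0,-8.5]
    - [0,0,-8.5]
    - [0,0,-8.5]
    - [0,0,-3]
    - [0,0,0]

```text
time: 29.55
ee_pos: [0.6216, 0.0226, 0.1728]
orientation: [[0.998, -0.04, -0.039], [-0.039, -0.999, 0.007], [-0.039, -0.005, -0.999]]
contact_force: [-0.6, -1.0, -1.8]
finger_gap: 0.0648
```

Run:
```python
from h import *
delta(.631,.0185,.14,-2.8)
```

```text
t 29.55 pos [0.6216, 0.0226, 0.1728] yaw -2.25 j [-0.05, 0.61, -0.11, 1.63, 0.06, 0.94, -0.22] F [-0.6, -1.0, -1.8] gap 0.0648
 shift now-frame mm [10.8, 3.9, 32.4] | turn deg [-0.3, 2.24, 0.54] | shift in final frame [9.6, 3.6, 32.8]
```

Call:
send_rows:
  linear:
    - [0.005,0.0018,0.008]
    - [0.005,0.0018,0.014]
    - [0,0,0.012]
    - [0,0,0.003]
    - [0,0,0]
  turn:
    - [-0.3,2.2,0.5]
    - [0,0,0]
    - [0,0,0]
    - [0,0,0]
    - [0,0,0]

```text
time: 30.05
ee_pos: [0.6295, 0.0187, 0.1283]
orientation: [[0.999, -0.054, -0.008], [-0.054, -0.999, 0.001], [-0.008, -0.001, -1.0]]
contact_force: [0.2, -1.1, -2.3]
finger_gap: 0.0648
```

Run:
```python
from h import *
d=snap('wrist','w.png');W=cloud(d)
pair(W,.089,.097)
delta(.631,.0185,.1077,-2.8)
```

```text
held top above TCP 18.4 mm
held front [(-30, -59.6), (-24, -59.6), (-18, -59.6), (-12, -59.6), (-6, -60.8), (0, -61.1), (6, -60.5), (12, -59.6), (18, -59.6), (24, -59.6), (30, -59.6)]
   edge y at x0 (ends only) -59.60 mm, slope -0.00 deg
   held x [(-33.4, 32.7), (-33.4, 32.6), (-33.4, 32.5), (-33.4, 32.7)]
below n 595 x -31.2 34.9
below front [(-30, -58.5), (-24, -58.5), (-18, -58.5), (-12, -58.5), (-6, -59.5), (0, -59.1), (6, -60.0), (12, -59.1), (18, -58.7), (24, -58.8), (30, -58.8)]
   edge y at x0 (ends only) -58.63 mm, slope -0.32 deg
t 30.1 pos [0.6295, 0.0188, 0.1285] yaw -3.09 j [-0.06, 0.66, -0.1, 1.67, 0.08, 0.82, -0.24] F [-1.3, -0.0, -1.9] gap 0.0652
 shift now-frame mm [1.7, 0.2, 20.8] | turn deg [-0.06, 0.47, -0.29] | shift in final frame [1.5, 0.2, 20.8]
```

Call:
send_rows:
  linear:
    - [0.002,0.001,0.006]
    - [0,0,0.003]
    - [0,0,0.001]
    - [0,0,0]
  turn:
    - [0,0.4,-0.3]
    - [0,0,0]
    - [0,0,0]
    - [0,0,0]

```text
time: 30.5
ee_pos: [0.6321, 0.0178, 0.1186]
orientation: [[0.999, -0.048, 0.001], [-0.048, -0.999, 0.001], [0.001, -0.001, -1.0]]
contact_force: [-0.5, 0.2, -2.3]
finger_gap: 0.0652
```

Run:
```python
from h import *
d=snap('wrist','w2.png');W=cloud(d)
pair(W,.089,.097)
delta(.631,.0178,.1096,-2.8)
```

```text
held top above TCP 18.5 mm
held front [(-30, -59.7), (-24, -59.7), (-18, -59.7), (-12, -59.6), (-6, -60.1), (0, -60.2), (6, -60.4), (12, -59.6), (18, -59.7), (24, -59.6), (30, -59.7)]
   edge y at x0 (ends only) -59.68 mm, slope 0.04 deg
   held x [(-33.5, 32.8), (-33.5, 32.7), (-33.6, 32.5), (-33.3, 32.7)]
below n 577 x -34.0 32.1
below front [(-30, -59.5), (-24, -59.5), (-18, -59.5), (-12, -59.5), (-6, -60.4), (0, -60.6), (6, -60.9), (12, -59.4), (18, -59.5), (24, -59.5), (30, -59.6)]
   edge y at x0 (ends only) -59.52 mm, slope -0.05 deg
t 30.55 pos [0.6322, 0.0178, 0.1187] yaw -2.77 j [-0.06, 0.67, -0.1, 1.67, 0.08, 0.8, -0.24] F [-0.5, 0.1, -2.4] gap 0.0645
 shift now-frame mm [-1.2, 0.0, 9.1] | turn deg [-0.08, -0.04, 0.03] | shift in final frame [-1.2, 0.0, 9.1]
```

Call:
send_rows:
  linear:
    - [-0.0007,0.0001,0.003]
    - [0,0,0.003]
    - [0,0,0.002]
    - [0,0,0.001]
  turn:
    - [0,0,0]
    - [0,0,0]
    - [0,0,0]
    - [0,0,0]

```text
time: 30.95
ee_pos: [0.6316, 0.0178, 0.1095]
orientation: [[0.999, -0.048, 0.002], [-0.048, -0.999, 0.001], [0.002, -0.001, -1.0]]
contact_force: [-0.9, -0.2, -1.8]
finger_gap: 0.0649
```

Call:
send_rows:
  linear:
    - [0,0,0.0015]
    - [0,0,0.001]
  turn:
    - [0,0,0]
    - [0,0,0]

```text
time: 31.15
ee_pos: [0.632, 0.0178, 0.1075]
orientation: [[0.999, -0.048, 0.002], [-0.048, -0.999, 0.001], [0.002, -0.002, -1.0]]
contact_force: [-3.6, 0.2, 16.7]
finger_gap: 0.0647
```

Call:
send_rows:
  linear:
    - [0,0,0]
    - [0,0,0]
    - [0,0,0]
  turn:
    - [0,0,0]
    - [0,0,0]
    - [0,0,0]
  hand: 1

```text
time: 31.45
ee_pos: [0.6324, 0.0178, 0.1078]
orientation: [[0.999, -0.048, 0.003], [-0.049, -0.999, 0.002], [0.003, -0.002, -1.0]]
contact_force: [0.1, -0.3, 0.0]
finger_gap: 0.0854
```

Call:
send_rows:
  linear:
    - [0,0,-0.01]
    - [0,0,-0.03]
    - [0,0,-0.04]
    - [-0.02,0,-0.04]
    - [-0.03,0,-0.02]
    - [0,0,0]
    - [0,0,0]
  turn:
    - [0,0,0]
    - [0,0,0]
    - [0,0,0]
    - [0,0,0]
    - [0,0,0]
    - [0,0,0]
    - [0,0,0]

```text
time: 32.15
ee_pos: [0.5804, 0.0202, 0.2569]
orientation: [[0.999, -0.048, 0.005], [-0.048, -0.999, 0.002], [0.005, -0.002, -1.0]]
contact_force: [0.3, 0.4, -0.3]
finger_gap: 0.0853
```

Run:
```python
from h import *
d=snap('wrist','x.png');W=cloud(d)
print('top',fit(W,(.63,.018),.09,.115,.145,.120,.066))
for cam in ('side','scene'):
    W=cloud(snap(cam,f'x_{cam}.png'))
    for c in [(.464,.213),(.449,-.180)]: print(cam,fit(W,c,.085,.037,.047,.120,.066))
delta(.4658,.2121,.18,86)
delta(.4500,-.1800,.18,101.5)
```

```text
top {'c': [0.6318, 0.0176], 'yaw': np.float64(87.12), 'cost': np.float64(0.002), 'mar': [0.1217, 0.0663], 'mar_yaw': np.float64(87.1), 'z': 0.1271, 'n': 12412}
side {'c': [0.4654, 0.2118], 'yaw': np.float64(-4.15), 'cost': np.float64(0.05), 'mar': [0.1221, 0.0702], 'mar_yaw': np.float64(176.9), 'z': 0.0405, 'n': 471}
side {'c': [0.4503, -0.1804], 'yaw': np.float64(11.41), 'cost': np.float64(0.02), 'mar': [0.1238, 0.0689], 'mar_yaw': np.float64(11.0), 'z': 0.041, 'n': 1032}
scene {'c': [0.4635, 0.2154], 'yaw': np.float64(-3.39), 'cost': np.float64(0.046), 'mar': [0.1262, 0.069], 'mar_yaw': np.float64(176.3), 'z': 0.0407, 'n': 852}
scene {'c': [0.4487, -0.1774], 'yaw': np.float64(10.62), 'cost': np.float64(0.085), 'mar': [0.1235, 0.073], 'mar_yaw': np.float64(12.5), 'z': 0.0407, 'n': 527}
t 32.3 pos [0.5804, 0.0202, 0.2552] yaw -2.78 j [-0.05, 0.43, -0.11, 1.7, 0.05, 1.01, -0.23] F [-0.2, -0.2, -1.2] gap 0.0856
 shift now-frame mm [-124.0, -186.0, 75.3] | turn deg [0.03, -0.2, -88.78] | shift in final frame [183.5, -127.7, 75.2]
t 32.3 pos [0.5804, 0.0202, 0.2552] yaw -2.78 j [-0.05, 0.43, -0.11, 1.7, 0.05, 1.01, -0.23] F [-0.2, -0.2, -1.2] gap 0.0856
 shift now-frame mm [-120.7, 206.4, 74.5] | turn deg [-0.19, -0.05, 75.72] | shift in final frame [170.2, 167.7, 75.2]
```

View pics/x_side.png

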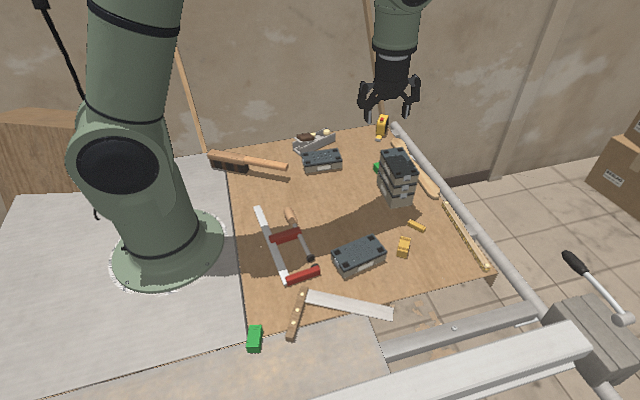

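Case 2 is home: its top is at 127.1 mm against 128. Next is the case beside the block plane, at (322,160) in the side picture. I'll go above it and measure the clearance first.

Call:
send_rows:
  linear:
    - [-0.015,-0.022,0]
    - [-0.024,-0.036,0.01]
    - [-0.024,-0.036,0.015]
    - [-0.024,-0.036,0.015]
    - [-0.022,-0.034,0.01]
    - [-0.01,-0.014,0]
    - [0,0,0]
    - [0,0,0]
    - [0,0,0]
    - [0,0,0]
  turn:
    - [0,0,0]
    - [0,0,0]
    - [0,0,0]
    - [0,0,0]
    - [0,0,0]
    - [0,0,-8.5]
    - [0,0,-8.5]
    - [0,0,-8.5]
    - [0,0,-8.5]
    - [0,0,-8.5]

```text
time: 33.3
ee_pos: [0.4661, 0.2111, 0.1939]
orientation: [[0.768, 0.641, -0.011], [0.641, -0.768, -0.002], [-0.01, -0.005, -1.0]]
contact_force: [-0.3, -1.0, 0.4]
finger_gap: 0.0857
```

Call:
send_rows:
  linear:
    - [0,0,0]
    - [0,0,0]
    - [0,0,0]
    - [0,0,0]
    - [0,0,0]
    - [0,0,0]
    - [0,0,0]
  turn:
    - [0,0,-8.5]
    - [0,0,-8.5]
    - [0,0,-8.5]
    - [0,0,-8.5]
    - [0,0,-8.5]
    - [0,0,-3]
    - [0,0,0]

```text
time: 34.0
ee_pos: [0.4664, 0.2112, 0.1874]
orientation: [[0.067, 0.998, -0.022], [0.998, -0.067, -0.003], [-0.005, -0.022, -1.0]]
contact_force: [-0.7, 0.8, -0.3]
finger_gap: 0.0855
```

Run:
```python
from h import *
d=snap('wrist','y.png');W=cloud(d)
c=fit(W,(.4655,.212),.085,.037,.047,.120,.066); print(c)
delta(*c['c'],.02,c['yaw']+90)
# plane clearance in case frame: u along long axis (+x-ish), v along +y-ish
t=np.radians(c['yaw']);D=W[...,:2]-np.array(c['c']);u=D[...,0]*np.cos(t)+D[...,1]*np.sin(t);v=-D[...,0]*np.sin(t)+D[...,1]*np.cos(t)
for a in range(-60,90,10):
    m=np.isfinite(u)&(np.abs(u-a/1000)<.005)&(v>.037)&(v<.11)&(W[...,2]>.008)
    print(a, m.sum(), np.percentile(v[m],1).round(4) if m.sum()>5 else None)
```

```text
{'c': [0.4637, 0.2119], 'yaw': np.float64(-3.55), 'cost': np.float64(0.003), 'mar': [0.122, 0.0662], 'mar_yaw': np.float64(176.5), 'z': 0.0409, 'n': 9861}
t 34.05 pos [0.4664, 0.2112, 0.1874] yaw 86.05 j [-0.13, 0.47, -0.54, 1.91, 0.3, 0.87, 0.68] F [-0.2, 0.3, -0.6] gap 0.0856
 shift now-frame mm [1.3, 1.0, 167.4] | turn deg [-1.27, 0.26, -0.4] | shift in final frame [0.6, -2.7, 167.4]
-60 925 0.066
-50 914 0.0673
-40 752 0.0719
-30 622 0.0771
-20 532 0.0818
-10 7803 0.0376
0 4218 0.0411
10 1984 0.0411
20 124 0.1009
30 76 0.1057
40 0 None
50 0 None
60 0 None
70 0 None
80 0 None
```

View pics/y.png

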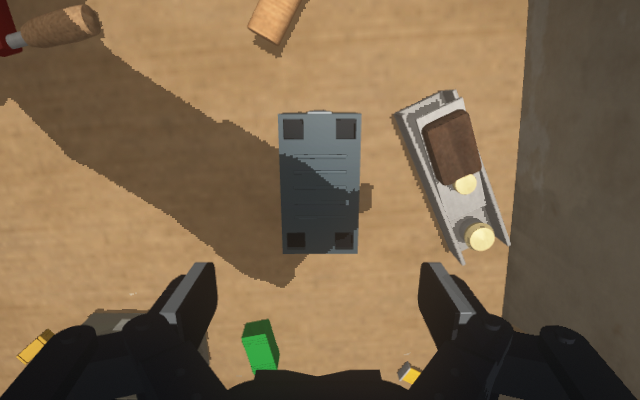

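Call:
send_rows:
  linear:
    - [0.001,-0.002,0.035]
    - [0,0,0.04]
    - [0,0,0.04]
    - [0,0,0.03]
    - [0,0,0.014]
    - [0,0,0.003]
    - [0,0,0]
  turn:
    - [-1.2,0.2,-0.4]
    - [0,0,0]
    - [0,0,0]
    - [0,0,0]
    - [0,0,0]
    - [0,0,0]
    - [0,0,0]

```text
time: 34.75
ee_pos: [0.4643, 0.2128, 0.0181]
orientation: [[0.077, 0.997, -0.002], [0.997, -0.077, -0.001], [-0.001, -0.001, -1.0]]
contact_force: [-0.7, -0.2, 0.1]
finger_gap: 0.0853
```

Run:
```python
from h import *
delta(.4638,.2123,.02,86.4)
```

```text
t 34.75 pos [0.4643, 0.2128, 0.0181] yaw 85.58 j [-0.27, 0.72, -0.37, 2.02, 0.53, 0.49, 0.47] F [-0.7, -0.2, 0.1] gap 0.0853
 shift now-frame mm [-0.5, -0.5, -1.9] | turn deg [-0.08, 0.06, -0.82] | shift in final frame [-0.5, -0.5, -1.9]
```

Call:
send_rows:
  linear:
    - [-0.0005,-0.0005,-0.001]
    - [0,0,0]
  turn:
    - [0,0,-0.8]
    - [0,0,0]

```text
time: 34.95
ee_pos: [0.4645, 0.2126, 0.0204]
orientation: [[0.063, 0.998, -0.0], [0.998, -0.063, -0.0], [-0.0, -0.0, -1.0]]
contact_force: [-0.3, 0.2, -0.9]
finger_gap: 0.0857
```

Call:
send_rows:
  linear:
    - [0,0,0]
    - [0,0,0]
    - [0,0,0]
    - [0,0,0]
  turn:
    - [0,0,0]
    - [0,0,0]
    - [0,0,0]
    - [0,0,0]
  hand: 0

```text
time: 35.35
ee_pos: [0.4658, 0.2131, 0.0227]
orientation: [[0.064, 0.998, 0.003], [0.998, -0.064, 0.001], [0.002, 0.003, -1.0]]
contact_force: [1.1, 0.0, -1.9]
finger_gap: 0.0649
```

Call:
send_rows:
  linear:
    - [0,0,-0.02]
    - [0,0,-0.04]
    - [0,0,-0.045]
    - [0,0,-0.045]
    - [0,0,-0.04]
    - [0,0,-0.015]
    - [0,0,0]
  turn:
    - [0,0,0]
    - [0,0,0]
    - [0,0,0]
    - [0,0,0]
    - [0,0,0]
    - [0,0,0]
    - [0,0,0]

```text
time: 36.05
ee_pos: [0.4635, 0.2119, 0.2347]
orientation: [[0.064, 0.998, -0.001], [0.998, -0.064, -0.001], [-0.001, -0.0, -1.0]]
contact_force: [-0.4, 0.4, -3.0]
finger_gap: 0.0652
```

Run:
```python
from h import *
d=snap('wrist','z.png');W=cloud(d);pair(W,.3,.4)
delta(.6316,.018,.22,-2.8)
```

```text
held top above TCP 19.6 mm
held front [(-30, -61.2), (-24, -61.2), (-18, -61.2), (-12, -61.1), (-6, -62.1), (0, -62.1), (6, -61.8), (12, -61.2), (18, -61.1), (24, -61.2), (30, -61.2)]
   edge y at x0 (ends only) -61.18 mm, slope 0.03 deg
   held x [(-33.9, 32.3), (-34.1, 32.5), (-33.7, 32.2), (-33.7, 32.3)]
below none
t 36.1 pos [0.4632, 0.2117, 0.2337] yaw 86.34 j [-0.1, 0.39, -0.58, 1.88, 0.26, 0.94, 0.71] F [0.2, -0.6, -2.3] gap 0.0648
 shift now-frame mm [-182.5, 180.4, 13.6] | turn deg [-0.01, 0.12, 89.14] | shift in final frame [177.6, 185.2, 13.7]
```

View pics/z.png

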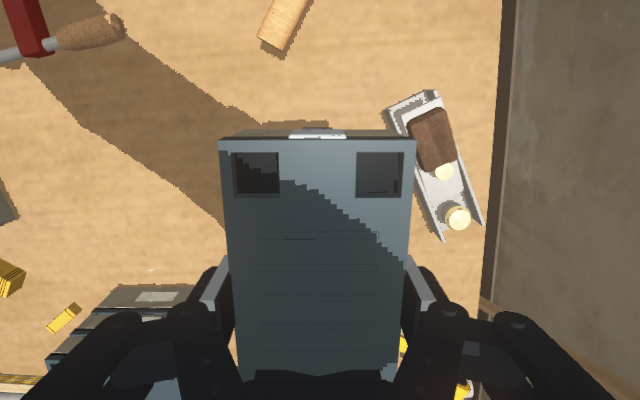

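Call:
send_rows:
  linear:
    - [-0.018,0.018,0]
    - [-0.03,0.03,0]
    - [-0.033,0.033,0]
    - [-0.033,0.033,0]
    - [-0.033,0.033,0]
    - [-0.026,0.026,0]
    - [-0.005,0.005,0]
    - [0,0,0]
    - [0,0,0]
    - [0,0,0]
  turn:
    - [0,0,0]
    - [0,0,0]
    - [0,0,0]
    - [0,0,0]
    - [0,0,0]
    - [0,0,0]
    - [0,0,0]
    - [0,0,8.5]
    - [0,0,8.5]
    - [0,0,8.5]

```text
time: 37.1
ee_pos: [0.6295, 0.0135, 0.2124]
orientation: [[0.487, 0.873, -0.025], [0.873, -0.488, -0.006], [-0.017, -0.019, -1.0]]
contact_force: [0.3, 0.2, -2.3]
finger_gap: 0.0648
```

Call:
send_rows:
  linear:
    - [0,0,0]
    - [0,0,0]
    - [0,0,0]
    - [0,0,0]
    - [0,0,0]
    - [0,0,0]
    - [0,0,0]
    - [0,0,0]
    - [0,0,0]
  turn:
    - [0,0,8.5]
    - [0,0,8.5]
    - [0,0,8.5]
    - [0,0,8.5]
    - [0,0,8.5]
    - [0,0,8.5]
    - [0,0,8.5]
    - [0,0,3]
    - [0,0,0]

```text
time: 38.0
ee_pos: [0.6213, 0.0157, 0.1934]
orientation: [[0.998, -0.046, -0.049], [-0.046, -0.999, -0.012], [-0.048, 0.014, -0.999]]
contact_force: [1.2, -0.1, -3.9]
finger_gap: 0.0648
```

Run:
```python
from h import *
delta(.6316,.018,.167,-2.8)
```

```text
t 38.0 pos [0.6213, 0.0157, 0.1934] yaw -2.67 j [-0.06, 0.59, -0.1, 1.61, 0.07, 1.0, -0.23] F [1.2, -0.1, -3.9] gap 0.0648
 shift now-frame mm [11.4, -3.1, 25.8] | turn deg [0.81, 2.75, 0.15] | shift in final frame [10.2, -2.8, 26.4]
```

Call:
send_rows:
  linear:
    - [0.005,-0.0014,0.008]
    - [0.005,-0.0014,0.012]
    - [0,0,0.007]
    - [0,0,0.002]
    - [0,0,0]
  turn:
    - [0.8,2.7,0.1]
    - [0,0,0]
    - [0,0,0]
    - [0,0,0]
    - [0,0,0]

```text
time: 38.5
ee_pos: [0.6293, 0.0187, 0.1577]
orientation: [[0.999, -0.04, -0.009], [-0.04, -0.999, -0.002], [-0.009, 0.002, -1.0]]
contact_force: [-1.5, 0.4, -2.8]
finger_gap: 0.0647
```

Run:
```python
from h import *
d=snap('wrist','aa.png');W=cloud(d)
pair(W,.124,.132)
delta(.6316,.018,.1445,-2.8)
```

```text
held top above TCP 18.2 mm
held front [(-30, -60.5), (-24, -60.5), (-18, -60.4), (-12, -60.4), (-6, -61.5), (0, -61.5), (6, -61.8), (12, -60.4), (18, -60.4), (24, -60.5), (30, -60.6)]
   edge y at x0 (ends only) -60.48 mm, slope -0.05 deg
   held x [(-33.8, 32.6), (-33.5, 32.5), (-33.4, 32.8), (-33.4, 32.5)]
below n 23 x -29.6 -19.2
below front [(-24, -58.8)]
t 38.55 pos [0.6293, 0.0187, 0.1579] yaw -2.31 j [-0.05, 0.62, -0.11, 1.65, 0.08, 0.88, -0.23] F [0.1, -0.1, -2.7] gap 0.0649
 shift now-frame mm [2.4, 0.6, 13.4] | turn deg [0.12, 0.48, 0.49] | shift in final frame [2.3, 0.6, 13.4]
```

Call:
send_rows:
  linear:
    - [0.0025,0.0016,0.002]
    - [0,0,0.001]
    - [0,0,0]
  turn:
    - [0.1,0.4,0.4]
    - [0,0,0]
    - [0,0,0]

```text
time: 38.85
ee_pos: [0.6324, 0.0167, 0.1554]
orientation: [[0.999, -0.048, -0.0], [-0.048, -0.999, -0.0], [-0.0, 0.0, -1.0]]
contact_force: [-0.2, 0.0, -2.4]
finger_gap: 0.0648
```

Run:
```python
from h import *
d=snap('wrist','ab.png');W=cloud(d)
pair(W,.124,.132)
delta(.6321,.0170,.1448,-2.8)
cv2.imwrite('pics/ab2.png',cv2.resize(d['frame'][100:220,200:430,::-1],None,fx=3,fy=3,interpolation=cv2.INTER_CUBIC))
```

```text
held top above TCP 18.4 mm
held front [(-30, -60.5), (-24, -60.5), (-18, -60.4), (-12, -60.4), (-6, -60.8), (0, -61.5), (6, -61.5), (12, -60.4), (18, -60.6), (24, -60.6), (30, -60.6)]
   edge y at x0 (ends only) -60.53 mm, slope -0.14 deg
   held x [(-33.5, 32.5), (-33.4, 32.7), (-33.4, 32.6), (-33.2, 32.6)]
below n 537 x -33.4 32.5
below front [(-30, -60.6), (-24, -60.5), (-18, -60.5), (-12, -60.5), (-6, -61.7), (0, -61.3), (6, -61.7), (12, -60.4), (18, -60.4), (24, -60.4), (30, -60.6)]
   edge y at x0 (ends only) -60.50 mm, slope 0.07 deg
t 38.9 pos [0.6324, 0.0167, 0.1554] yaw -2.75 j [-0.05, 0.63, -0.1, 1.65, 0.08, 0.87, -0.24] F [0.6, 0.0, -3.0] gap 0.0647
 shift now-frame mm [-0.3, -0.3, 10.6] | turn deg [0.02, 0.0, 0.05] | shift in final frame [-0.3, -0.3, 10.6]
```

View pics/ab2.png

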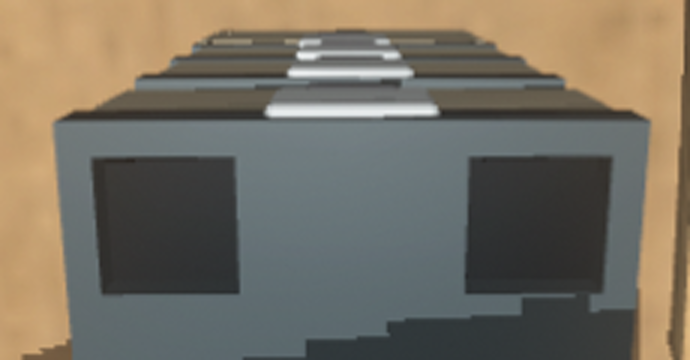

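Aligned to within a few tenths of a millimetre, so I'm lowering.

Call:
send_rows:
  linear:
    - [0,0,0.004]
    - [0,0,0.003]
    - [0,0,0.002]
    - [0,0,0.001]
    - [0,0,0.001]
  turn:
    - [0,0,0]
    - [0,0,0]
    - [0,0,0]
    - [0,0,0]
    - [0,0,0]

```text
time: 39.4
ee_pos: [0.6325, 0.0167, 0.1439]
orientation: [[0.999, -0.048, 0.001], [-0.048, -0.999, -0.0], [0.001, 0.0, -1.0]]
contact_force: [0.2, -0.6, -2.7]
finger_gap: 0.0644
```

Call:
send_rows:
  linear:
    - [0,0,0.001]
    - [0,0,0.0005]
  turn:
    - [0,0,0]
    - [0,0,0]

```text
time: 39.6
ee_pos: [0.6329, 0.0167, 0.1429]
orientation: [[0.999, -0.048, 0.001], [-0.048, -0.999, -0.0], [0.001, 0.0, -1.0]]
contact_force: [-2.4, -1.3, 7.0]
finger_gap: 0.0651
```

Call:
send_rows:
  linear:
    - [0,0,0]
    - [0,0,0]
    - [0,0,0]
  turn:
    - [0,0,0]
    - [0,0,0]
    - [0,0,0]
  hand: 1

```text
time: 39.9
ee_pos: [0.6333, 0.0168, 0.1433]
orientation: [[0.999, -0.048, 0.002], [-0.048, -0.999, -0.0], [0.002, 0.0, -1.0]]
contact_force: [-0.9, -0.5, 1.0]
finger_gap: 0.0855
```

Call:
send_rows:
  linear:
    - [0,0,-0.01]
    - [0,0,-0.03]
    - [0,0,-0.04]
    - [-0.02,0,-0.04]
    - [-0.03,0,-0.02]
    - [0,0,0]
    - [0,0,0]
  turn:
    - [0,0,0]
    - [0,0,0]
    - [0,0,0]
    - [0,0,0]
    - [0,0,0]
    - [0,0,0]
    - [0,0,0]

```text
time: 40.6
ee_pos: [0.5814, 0.0194, 0.2926]
orientation: [[0.999, -0.048, 0.004], [-0.048, -0.999, 0.0], [0.004, -0.001, -1.0]]
contact_force: [-0.2, -0.2, -0.0]
finger_gap: 0.0856
```

Run:
```python
from h import *
d=snap('wrist','ac.png');W=cloud(d)
print('top',fit(W,(.63,.018),.09,.15,.18,.120,.066))
delta(.4500,-.1800,.19,101.5)
```

```text
top {'c': [0.6325, 0.0173], 'yaw': np.float64(87.14), 'cost': np.float64(0.003), 'mar': [0.1218, 0.0662], 'mar_yaw': np.float64(87.2), 'z': 0.1618, 'n': 12371}
t 40.65 pos [0.5815, 0.0194, 0.2925] yaw -2.73 j [-0.05, 0.4, -0.12, 1.65, 0.05, 1.09, -0.23] F [1.0, -0.1, 0.9] gap 0.085
 shift now-frame mm [-122.2, 205.5, 101.9] | turn deg [-0.19, -0.18, 75.77] | shift in final frame [169.2, 168.6, 102.5]
```

View pics/ac.png

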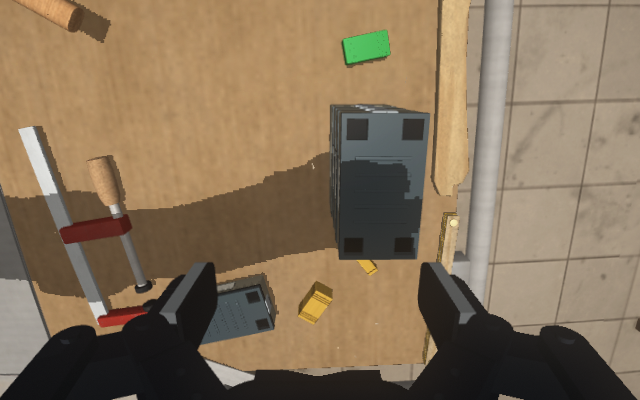

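Case 3 is home: its top is at 161.8 mm against 163, and these readings have run about 0.9 mm low. Now the last case, at (240,312).

Call:
send_rows:
  linear:
    - [-0.012,0.02,0]
    - [-0.021,0.037,0.01]
    - [-0.021,0.037,0.02]
    - [-0.021,0.037,0.025]
    - [-0.021,0.035,0.02]
    - [-0.018,0.03,0.01]
    - [0,0,0]
    - [0,0,0]
    - [0,0,0]
    - [0,0,0]
  turn:
    - [0,0,0]
    - [0,0,0]
    - [0,0,0]
    - [0,0,0]
    - [0,0,0]
    - [0,0,0]
    - [0,0,8.5]
    - [0,0,8.5]
    - [0,0,8.5]
    - [0,0,8.5]

```text
time: 41.65
ee_pos: [0.4543, -0.1789, 0.1966]
orientation: [[0.799, -0.601, -0.006], [-0.601, -0.799, 0.004], [-0.007, 0.001, -1.0]]
contact_force: [0.2, 0.0, -0.0]
finger_gap: 0.0853
```

Call:
send_rows:
  linear:
    - [0,0,0]
    - [0,0,0]
    - [0,0,0]
    - [0,0,0]
    - [0,0,0]
    - [0,0,0]
  turn:
    - [0,0,8.5]
    - [0,0,8.5]
    - [0,0,8.5]
    - [0,0,8.5]
    - [0,0,6]
    - [0,0,0]

```text
time: 42.25
ee_pos: [0.4551, -0.1797, 0.1924]
orientation: [[0.213, -0.977, -0.014], [-0.977, -0.213, 0.003], [-0.006, 0.013, -1.0]]
contact_force: [0.5, -0.2, -0.3]
finger_gap: 0.0854
```

Run:
```python
from h import *
d=snap('wrist','ad.png');W=cloud(d)
c=fit(W,(.450,-.18),.085,.037,.047,.120,.066); print(c)
delta(*c['c'],.02,c['yaw']+90)
t=np.radians(c['yaw']);D=W[...,:2]-np.array(c['c']);u=D[...,0]*np.cos(t)+D[...,1]*np.sin(t);v=-D[...,0]*np.sin(t)+D[...,1]*np.cos(t)
for a in range(-60,61,10):
    m=np.isfinite(u)&(np.abs(u-a/1000)<.005)&(np.abs(v)>.037)&(np.abs(v)<.09)&(W[...,2]>.008)&(W[...,2]<.08)
    print(a, m.sum(), [w.round(3) for w in (v[m&(v>0)],v[m&(v<0)]) for w in ([w.min(),w.max()] if len(w) else [])])
```

```text
{'c': [0.4493, -0.1816], 'yaw': np.float64(11.46), 'cost': np.float64(0.003), 'mar': [0.1222, 0.0662], 'mar_yaw': np.float64(11.4), 'z': 0.0407, 'n': 9374}
t 42.3 pos [0.4551, -0.1796, 0.1923] yaw -77.49 j [0.06, 0.39, 0.25, 2.0, -0.13, 0.78, -0.96] F [-0.5, 0.7, -0.1] gap 0.0854
 shift now-frame mm [1.7, 3.9, 172.4] | turn deg [0.74, 0.35, 1.05] | shift in final frame [0.8, 6.1, 172.3]
-60 0 []
-50 0 []
-40 0 []
-30 0 []
-20 0 []
-10 0 []
0 0 []
10 0 []
20 0 []
30 0 []
40 0 []
50 0 []
60 0 []
```

View pics/ad.png

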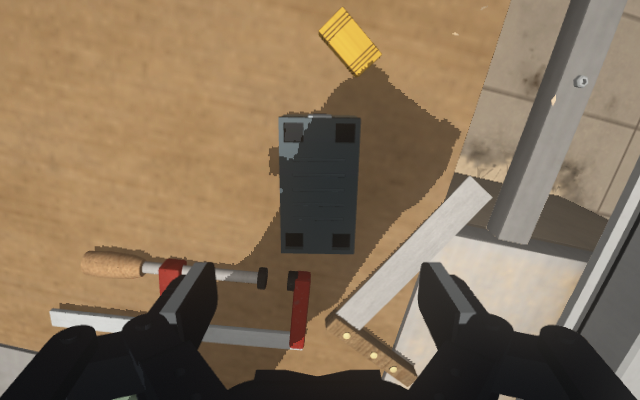

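The try square's blade starts around (440,215) and the clamp is at (300,285), so the finger columns at about (250,185) and (392,185) are clear. Going down.

Call:
send_rows:
  linear:
    - [0.001,0.006,0.035]
    - [0,0,0.04]
    - [0,0,0.04]
    - [0,0,0.03]
    - [0,0,0.014]
    - [0,0,0.003]
    - [0,0,0]
  turn:
    - [0.7,0.3,1.1]
    - [0,0,0]
    - [0,0,0]
    - [0,0,0]
    - [0,0,0]
    - [0,0,0]
    - [0,0,0]

```text
time: 43.0
ee_pos: [0.4506, -0.182, 0.0235]
orientation: [[0.223, -0.975, 0.001], [-0.975, -0.223, 0.002], [-0.002, -0.001, -1.0]]
contact_force: [0.6, -0.8, 0.2]
finger_gap: 0.0854
```

Run:
```python
from h import *
delta(.4491,-.1814,.02,101.46)
```

```text
t 43.0 pos [0.4506, -0.182, 0.0235] yaw -77.14 j [0.16, 0.68, 0.13, 2.1, -0.23, 0.37, -0.86] F [0.6, -0.8, 0.2] gap 0.0854
 shift now-frame mm [-0.9, 1.4, 3.5] | turn deg [-0.07, 0.11, 1.4] | shift in final frame [-0.9, 1.4, 3.5]
```

Call:
send_rows:
  linear:
    - [-0.0009,0.002,0.003]
    - [0,0.0005,0.001]
    - [0,0,0]
  turn:
    - [0,0,1.4]
    - [0,0,0]
    - [0,0,0]

```text
time: 43.3
ee_pos: [0.449, -0.1819, 0.0212]
orientation: [[0.199, -0.98, 0.004], [-0.98, -0.199, 0.002], [-0.001, -0.004, -1.0]]
contact_force: [0.2, -0.6, -0.3]
finger_gap: 0.0854
```

Call:
send_rows:
  linear:
    - [0,0,0]
    - [0,0,0]
    - [0,0,0]
    - [0,0,0]
  turn:
    - [0,0,0]
    - [0,0,0]
    - [0,0,0]
    - [0,0,0]
  hand: 0

```text
time: 43.7
ee_pos: [0.45, -0.1825, 0.0228]
orientation: [[0.199, -0.98, 0.007], [-0.98, -0.199, 0.0], [0.001, -0.006, -1.0]]
contact_force: [-0.5, 0.6, -1.4]
finger_gap: 0.0652
```

Call:
send_rows:
  linear:
    - [0,0,-0.02]
    - [0,0,-0.04]
    - [0,0,-0.045]
    - [0,0,-0.045]
    - [0,0,-0.045]
    - [0,0,-0.04]
    - [0,0,-0.01]
    - [0,0,0]
  turn:
    - [0,0,0]
    - [0,0,0]
    - [0,0,0]
    - [0,0,0]
    - [0,0,0]
    - [0,0,0]
    - [0,0,0]
    - [0,0,0]

```text
time: 44.5
ee_pos: [0.4469, -0.1815, 0.2763]
orientation: [[0.2, -0.98, 0.003], [-0.98, -0.2, 0.003], [-0.002, -0.004, -1.0]]
contact_force: [-0.1, 1.3, -2.2]
finger_gap: 0.065
```

Run:
```python
from h import *
d=snap('wrist','ae.png');W=cloud(d);pair(W,.3,.4)
delta(.6322,.017,.26,-2.8)
```

```text
held top above TCP 18.7 mm
held front [(-30, -59.9), (-24, -59.8), (-18, -60.0), (-12, -59.9), (-6, -60.9), (0, -60.9), (6, -60.9), (12, -59.7), (18, -59.8), (24, -60.0), (30, -59.9)]
   edge y at x0 (ends only) -59.90 mm, slope -0.02 deg
   held x [(-32.4, 33.7), (-32.4, 33.6), (-32.5, 33.4), (-32.7, 33.7)]
below none
t 44.55 pos [0.4467, -0.1815, 0.2756] yaw -78.45 j [0.02, 0.26, 0.3, 1.93, -0.1, 0.96, -1.0] F [0.2, -0.1, -0.9] gap 0.0647
 shift now-frame mm [-157.3, -221.5, 16.5] | turn deg [-0.22, -0.0, -75.65] | shift in final frame [175.6, -207.4, 15.6]
```

View pics/ae.png

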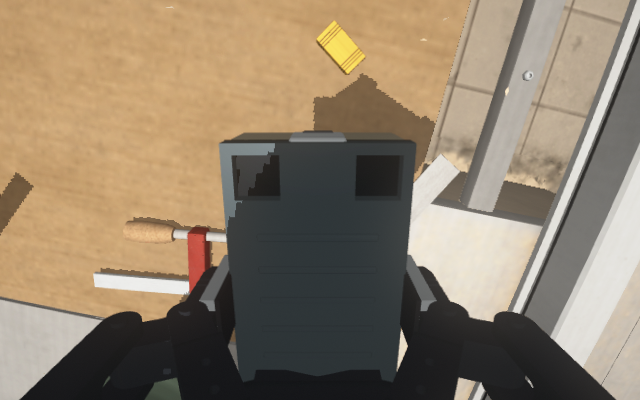

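Call:
send_rows:
  linear:
    - [-0.015,-0.022,0]
    - [-0.024,-0.034,0]
    - [-0.026,-0.037,0]
    - [-0.026,-0.037,0]
    - [-0.026,-0.037,0]
    - [-0.024,-0.034,0]
    - [-0.009,-0.012,0]
    - [0,0,0]
    - [0,0,0]
    - [0,0,0]
  turn:
    - [0,0,0]
    - [0,0,0]
    - [0,0,0]
    - [0,0,0]
    - [0,0,0]
    - [0,0,0]
    - [0,0,0]
    - [0,0,-8.5]
    - [0,0,-8.5]
    - [0,0,-8.5]

```text
time: 45.55
ee_pos: [0.6252, 0.0165, 0.2514]
orientation: [[0.603, -0.797, -0.027], [-0.797, -0.604, 0.003], [-0.018, 0.02, -1.0]]
contact_force: [0.2, 1.0, -2.5]
finger_gap: 0.0644
```

Call:
send_rows:
  linear:
    - [0,0,0]
    - [0,0,0]
    - [0,0,0]
    - [0,0,0]
    - [0,0,0]
    - [0,0,0]
    - [0,0,0]
  turn:
    - [0,0,-8.5]
    - [0,0,-8.5]
    - [0,0,-8.5]
    - [0,0,-8.5]
    - [0,0,-8.5]
    - [0,0,-6.5]
    - [0,0,0]

```text
time: 46.25
ee_pos: [0.6191, 0.0142, 0.2346]
orientation: [[0.997, -0.052, -0.049], [-0.052, -0.999, 0.003], [-0.049, -0.001, -0.999]]
contact_force: [-0.0, 0.5, -1.9]
finger_gap: 0.0645
```

Run:
```python
from h import *
delta(.6322,.017,.195,-2.8)
```

```text
t 46.25 pos [0.6191, 0.0142, 0.2346] yaw -2.98 j [-0.05, 0.54, -0.1, 1.57, 0.05, 1.08, -0.21] F [-0.0, 0.5, -1.9] gap 0.0645
 shift now-frame mm [14.9, -3.5, 39.0] | turn deg [-0.05, 2.83, -0.18] | shift in final frame [13.0, -3.5, 39.6]
```

Call:
send_rows:
  linear:
    - [0.007,-0.0017,0.01]
    - [0.007,-0.0017,0.014]
    - [0,0,0.01]
    - [0,0,0.003]
    - [0,0,0]
  turn:
    - [0,2.8,-0.2]
    - [0,0,0]
    - [0,0,0]
    - [0,0,0]
    - [0,0,0]

```text
time: 46.75
ee_pos: [0.6311, 0.0159, 0.1897]
orientation: [[0.998, -0.061, -0.01], [-0.061, -0.998, 0.001], [-0.01, -0.0, -1.0]]
contact_force: [-0.1, -0.0, -1.7]
finger_gap: 0.065
```

Run:
```python
from h import *
d=snap('wrist','af.png');W=cloud(d)
pair(W,.158,.167)
delta(.6324,.017,.1795,-2.8)
```

```text
held top above TCP 17.5 mm
held front [(-30, -59.4), (-24, -59.4), (-18, -59.4), (-12, -59.4), (-6, -60.0), (0, -60.3), (6, -59.6), (12, -59.4), (18, -59.4), (24, -59.3), (30, -59.4)]
   edge y at x0 (ends only) -59.38 mm, slope 0.04 deg
   held x [(-33.4, 32.6), (-33.7, 32.8), (-33.5, 32.6), (-33.4, 32.6)]
below n 1298 x -32.2 33.6
below front [(-30, -60.9), (-24, -61.0), (-18, -61.1), (-12, -61.2), (-6, -62.5), (0, -62.6), (6, -63.0), (12, -61.5), (18, -61.6), (24, -61.7), (30, -61.8)]
   edge y at x0 (ends only) -61.35 mm, slope -0.84 deg
t 46.8 pos [0.6311, 0.016, 0.19] yaw -3.5 j [-0.05, 0.59, -0.1, 1.62, 0.06, 0.95, -0.23] F [-0.7, -0.9, -3.0] gap 0.0649
 shift now-frame mm [1.3, -1.1, 10.5] | turn deg [-0.02, 0.53, -0.7] | shift in final frame [1.2, -1.1, 10.5]
```

Call:
send_rows:
  linear:
    - [0.0015,-0.0018,0.001]
    - [0,0,0]
    - [0,0,0]
  turn:
    - [0,0.5,-0.75]
    - [0,0,0]
    - [0,0,0]

```text
time: 47.1
ee_pos: [0.6332, 0.0179, 0.1899]
orientation: [[0.999, -0.047, 0.001], [-0.047, -0.999, 0.001], [0.001, -0.001, -1.0]]
contact_force: [0.3, 0.1, -1.3]
finger_gap: 0.0648
```

Run:
```python
from h import *
d=snap('wrist','ag.png');W=cloud(d)
pair(W,.158,.167)
delta(.6327,.0178,.1805,-2.8)
```

```text
held top above TCP 17.9 mm
held front [(-30, -59.4), (-24, -59.3), (-18, -59.3), (-12, -59.3), (-6, -60.3), (0, -60.3), (6, -60.3), (12, -59.3), (18, -59.3), (24, -59.3), (30, -59.4)]
   edge y at x0 (ends only) -59.33 mm, slope -0.00 deg
   held x [(-33.5, 32.8), (-33.1, 32.7), (-33.5, 32.7), (-33.5, 32.7)]
below n 656 x -34.0 32.4
below front [(-30, -59.3), (-24, -59.3), (-18, -59.3), (-12, -59.3), (-6, -60.6), (0, -60.2), (6, -60.6), (12, -59.3), (18, -59.2), (24, -59.3), (30, -59.4)]
   edge y at x0 (ends only) -59.30 mm, slope -0.02 deg
t 47.15 pos [0.6333, 0.018, 0.1899] yaw -2.71 j [-0.06, 0.59, -0.1, 1.62, 0.07, 0.93, -0.23] F [-0.5, 0.1, -2.0] gap 0.0646
 shift now-frame mm [-0.6, 0.2, 9.4] | turn deg [-0.04, -0.07, 0.09] | shift in final frame [-0.6, 0.2, 9.4]
```

Call:
send_rows:
  linear:
    - [-0.0006,0,0.004]
    - [0,0,0.003]
    - [0,0,0.002]
    - [0,0,0.001]
  turn:
    - [0,0,0]
    - [0,0,0]
    - [0,0,0]
    - [0,0,0]

```text
time: 47.55
ee_pos: [0.6327, 0.0179, 0.1796]
orientation: [[0.999, -0.048, 0.002], [-0.048, -0.999, 0.001], [0.002, -0.001, -1.0]]
contact_force: [-0.7, 0.3, -2.1]
finger_gap: 0.0648
```

Call:
send_rows:
  linear:
    - [0,0,0.001]
    - [0,0,0.001]
  turn:
    - [0,0,0]
    - [0,0,0]

```text
time: 47.75
ee_pos: [0.633, 0.018, 0.1777]
orientation: [[0.999, -0.048, 0.002], [-0.048, -0.999, 0.001], [0.002, -0.001, -1.0]]
contact_force: [-0.6, 0.2, 8.9]
finger_gap: 0.0646
```

Call:
send_rows:
  linear:
    - [0,0,0]
    - [0,0,0]
    - [0,0,0]
  turn:
    - [0,0,0]
    - [0,0,0]
    - [0,0,0]
  hand: 1

```text
time: 48.05
ee_pos: [0.6332, 0.018, 0.178]
orientation: [[0.999, -0.048, 0.003], [-0.048, -0.999, 0.001], [0.003, -0.001, -1.0]]
contact_force: [0.3, -1.9, -0.5]
finger_gap: 0.0852
```

Call:
send_rows:
  linear:
    - [0,0,-0.01]
    - [0,0,-0.03]
    - [0,0,-0.04]
    - [-0.02,0,-0.03]
    - [-0.03,0,-0.01]
    - [0,0,0]
    - [0,0,0]
  turn:
    - [0,0,0]
    - [0,0,0]
    - [0,0,0]
    - [0,0,0]
    - [0,0,0]
    - [0,0,0]
    - [0,0,0]

```text
time: 48.75
ee_pos: [0.5814, 0.0204, 0.3069]
orientation: [[0.999, -0.048, 0.005], [-0.048, -0.999, 0.001], [0.005, -0.001, -1.0]]
contact_force: [-0.4, -0.8, 0.1]
finger_gap: 0.0857
```

Run:
```python
from h import *
d=snap('wrist','ah.png');W=cloud(d)
print('top',fit(W,(.63,.018),.09,.185,.215,.120,.066))
a=[]
for cam in ('side','scene'):
    d=snap(cam,f'ah_{cam}.png');W=cloud(d)
    print(cam,fit(W,(.632,.018),.09,.185,.215,.120,.066))
    im=d['frame'][:,:,::-1]
    a.append(cv2.resize(im[90:240,330:460] if cam=='side' else im[80:230,210:340],(390,450),interpolation=cv2.INTER_CUBIC))
cv2.imwrite('pics/ah_c.png',np.hstack(a))
```

```text
top {'c': [0.6328, 0.0173], 'yaw': np.float64(87.21), 'cost': np.float64(0.002), 'mar': [0.1213, 0.0664], 'mar_yaw': np.float64(87.3), 'z': 0.1966, 'n': 14180}
side {'c': [0.6335, 0.0168], 'yaw': np.float64(87.19), 'cost': np.float64(0.031), 'mar': [0.1249, 0.0683], 'mar_yaw': np.float64(86.6), 'z': 0.196, 'n': 830}
scene {'c': [0.632, 0.0218], 'yaw': np.float64(87.09), 'cost': np.float64(0.102), 'mar': [0.1261, 0.0744], 'mar_yaw': np.float64(85.8), 'z': 0.1962, 'n': 699}
```

View pics/ah_c.png

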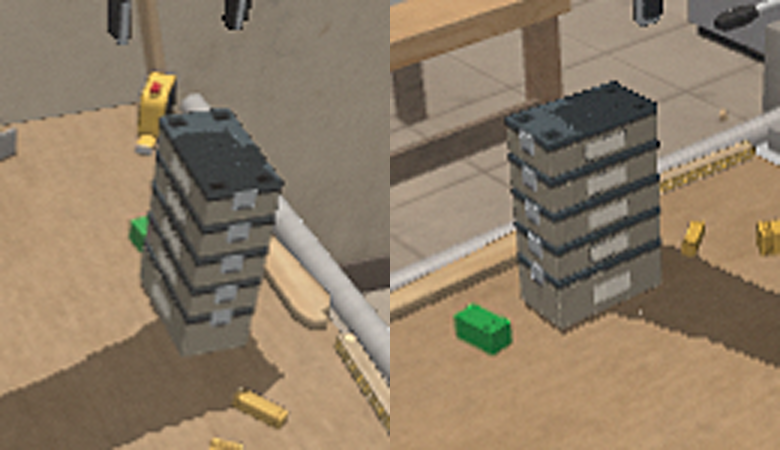

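View pics/ah_side.png

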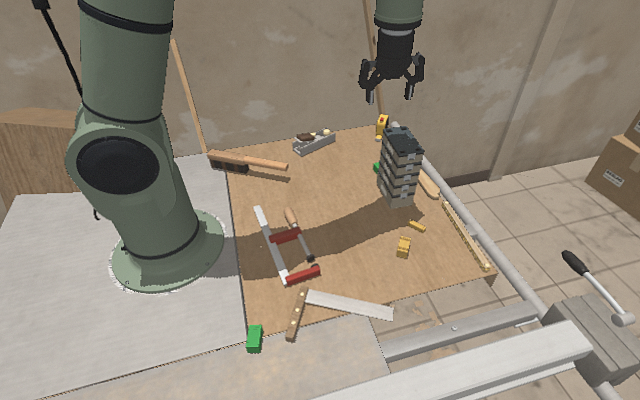

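View pics/ah.png

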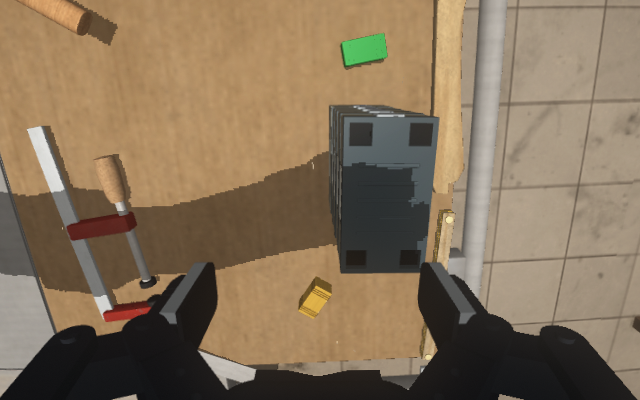

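The column is complete. The layer tops step by 34.7 to 34.8 mm, so every case is home. The block plane, the try square and the spare bars lie where they were. I'll settle briefly and then hand in.

Call:
send_rows:
  linear:
    - [0,0,0]
    - [0,0,0]
    - [0,0,0]
    - [0,0,0]
    - [0,0,0]
  turn:
    - [0,0,0]
    - [0,0,0]
    - [0,0,0]
    - [0,0,0]
    - [0,0,0]

```text
time: 49.4
ee_pos: [0.5821, 0.0203, 0.3033]
orientation: [[0.999, -0.048, -0.0], [-0.048, -0.999, 0.001], [-0.0, -0.001, -1.0]]
contact_force: [0.6, -0.0, 0.1]
finger_gap: 0.0854
```

Run:
```python
from h import *
d=snap('wrist','ai.png');W=cloud(d)
print('top',fit(W,(.63,.018),.09,.185,.215,.120,.066))
for c in ('side','scene'):
    snap(c,'aj.png')
    for n in ('block_plane','try_square','bar_14','case_a'): print(c,n,[(np.round(x['at'],3).tolist(),round(x['confidence'],2)) for x in models.look_for(c,n)][:4])
print(ticket.close_job())
```

```text
top {'c': [0.6327, 0.017], 'yaw': np.float64(87.06), 'cost': np.float64(0.005), 'mar': [0.1223, 0.0663], 'mar_yaw': np.float64(87.2), 'z': 0.1966, 'n': 14632}
side block_plane [([0.457, 0.317, 0.025], 0.93)]
side try_square [([0.356, -0.292, 0.009], 0.97)]
side bar_14 [([0.566, -0.187, 0.026], 0.74), ([0.638, -0.123, 0.012], 0.69), ([0.177, -0.32, 0.025], 0.69)]
side case_a [([0.607, -0.035, 0.149], 0.95), ([0.604, -0.041, 0.108], 0.88), ([0.624, -0.0, 0.199], 0.83), ([0.566, -0.188, 0.025], 0.74)]
scene block_plane [([0.602, 0.044, 0.144], 0.54)]
scene try_square [([0.346, -0.27, 0.007], 0.72)]
scene bar_14 [([0.633, 0.149, 0.02], 0.61), ([0.562, -0.18, 0.019], 0.45), ([0.595, 0.045, 0.03], 0.32)]
scene case_a [([0.603, 0.045, 0.145], 0.87), ([0.601, 0.04, 0.112], 0.85), ([0.596, 0.04, 0.082], 0.75), ([0.615, 0.028, 0.193], 0.56)]
the job is handed in; nothing more can be done
None
```

The job is done and handed in at about 50 s of the 208 s; no verdict was reported. The open case's pocket measured about 24 mm, so I seated the two-ring 20 mm bar in it, put the lid on, and stacked all four closed cases on top.

**Seating:** The bar's top read 33.7 mm against 34 expected. The lid's top read 57.6 mm against 58. The case tops read 92.3, 127.1, 161.8 and 196.6 mm, steps of 34.7–34.8 mm, so every case dropped into its recesses. The readings fall short by a little more with each layer, 1.4 mm at the top (home is 198 mm).

**Straightness:** The column leans about 2.5 mm in x from the lid to the top case, which is within the play of the recesses. Yaw agreed to about 0.3° from layer to layer.

**Left alone:** The block plane and try square were found within 4 mm of where they started, which is about what the detector can resolve. The 14 mm and 26 mm bars and the green look-alikes are still on the bench.

**Disagreement in the last check:** The scene camera's detector placed the "block plane" on the column with low confidence. That is a false report: the side camera found the plane in its place at 0.93.

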